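Put the closed bottles on their stands

ROBOT

A 6-joint arm with a two-finger parallel gripper is mounted at the origin on a cart in front of the work surface, level with it; the furniture and walls round the work are solid. World frame = base frame: x ahead of the robot, y to its left, z up, the work surface at z = 0. Lengths are in m, angles in degrees, forces in N, time in s.
With the tool pointing down it reaches from about 0.4 to 0.825 m from the base axis. Payload 7 kg.
Tool frame: the origin (TCP) lies midway between the tips of the shut fingers; the grasp point (between the pads) lies r.grasp_offset behind it (r.grasp_offset is the distance from the TCP to the grasp point, in m); x points along the fingers, z is the direction in which the jaws open and shut, and the axes are right-handed (so a half turn about x gives the same grasp; the last joint's range is limited). The gripper opens to 88 mm and grips with 3 to 60 N. Pads are 19 mm wide; open, the fingers measure 130 mm over their backs; the gripper's body (78 mm by 193 mm) begins 47 mm behind the grasp point.
Start: joints at [88.413, 20.546, 0.682, 0, -70.136, -16.507], TCP at [0.21, 0.642, 0.201] pointing down, gripper open.
Joint ranges: [-176.03, 176.03], [-82.01, 121.73], [-58.28, 71.71], [-173.87, 95.51], [-174.79, -0.11], [-173.66, 173.66]. Speed limits (degrees/s): [136.94, 136.94, 172.46, 180, 180, 180].

INTERFACE

Orientations are given as [roll, pitch, yaw] about the fixed x, y, z axes, in that order (R = Rz(yaw) Ry(pitch) Rx(roll)).
In Python, from plant import readout, vision, close_job, r gives the robot as it stands.
- The arm moves only by the shell command python3 -m handwheel 'ROWS' [OPENING] [FORCE]. ROWS is JSON, a list that holds one entry, the list of rows, each a list of 4 numbers: the shift along the world's x, y, z in units of 40 mm (1.0 is 40 mm), then the turn about the world's z in units of 5 degrees (1.0 is 5 degrees). In form: [[[tx, ty, tz, roll], ...]]. A call has 1 to 8 rows; each row shifts and turns the pose as measured when the row begins; what a row does not reach is not made up. A row lasts 1/10 s, in which the tool goes at most 50 mm and 8.59 degrees, less where a joint would pass 70% of its speed; a pose out of reach is approached as far as the arm can. A call is refused whole if a number of a shift passes 1 or a number of a turn 1, either way. A call with a gripper value outside its range is refused whole. OPENING is the finger opening in mm, from 0 to 87.6, set as the call begins (- or left out, the last holds). The fingers move at their own pace and stop on an object; FORCE is the grip in N (left out, the last holds). Time passes only in rows, so rows that do not move let the fingers close. It gives the time, the measured TCP pose, the force and the opening at its end, in the units of the state.
- readout.get_state(): the state, without advancing time (a new reading comes with each control period).
- vision.capture(name): name is "scene" or "side" or "wrist"; returns the picture (384x512x3 uint8, blue, green, red); there is no depth.
- vision.get_calibration(name): a dict with "intrinsics" (3x3 intrinsics, pixels), "pose" (4x4, takes a point from camera to world coordinates). Camera axes: x right, y up, looking along -z (the intrinsics and any distortion apply to the point x, -y, -z); pixel columns grow to the right and rows downward; lengths in m; the calibration is good to about 2 mm. A picture is of the moment at which its call begins: read the wrist's pose just before it. get_calibration takes no time and is no camera call; for the wrist camera it gives the pose at the moment of the call.
- close_job(): hands the job in, once; it reports no verdict.
The state is a dict: "time_s": time; "joints": joint angles; "qd": joint speeds; "joint_torque": joint torques, N m; "tcp_pos": TCP position; "eef_rot": TCP orientation; "contact_force": force on the tool from outside, world axes, zero at the start; "moment": the same for the moment, N m; "gripper_width": finger opening in m.
Only numpy, scipy, OpenCV 4.12 (cv2) and the standard library are available. Lean on these libraries where they do the work, as an engineer would, in place of code of your own. Each camera call takes 0.05 s, during which the arm holds its last target.

TASK

Pick out the four closed bottles and set each upright inside the rim of the round white stand of its size, in this order: first the little weighing bottle on the smallest stand, then the two small dropper bottles (either way round) on the two middle-sized stands, and the large dropper bottle last on the largest stand. Set them down gently without dropping them, and leave the beaker of yellow solution and the tape roll where they are.

Things in the scene. Friction and masses are not known exactly. Their poses are not given: they have to be found in the camera images.
- weighing_bottle_centre (a point): Weighing bottle: small clear glass pot with glass lid and lid knob and pale contents, 36 mm across the body (lid 39 mm), body 45 mm high, 65 mm high in all with the lid; the lid is fast; 0.06 kg, loose, upright on the worktop. Point at the centre, half-way up (32.5 mm above the underside), z up along the bottle. Grip it by the body, from 20 mm below to 12 mm above this point (the lid and knob above cannot be gripped).
- small_dropper_1_centre (a point): One of two identical small dropper bottles: amber body 45 mm across and 74 mm high, above it a black rubber teat; 133 mm high in all, 0.11 kg, loose, standing upright on the worktop. Point at the centre, half-way up (66.5 mm above the underside); z up along the bottle. The teat, round, up to 18 mm thick, rigid enough to lift by, reaches from 18 to 66 mm above this point.
- small_dropper_2_centre (a point): One of two identical small dropper bottles: amber body 45 mm across and 74 mm high, above it a black rubber teat; 133 mm high in all, 0.11 kg, loose, standing upright on the worktop. Point at the centre, half-way up (66.5 mm above the underside); z up along the bottle. The teat, round, up to 18 mm thick, rigid enough to lift by, reaches from 18 to 66 mm above this point.
- large_dropper_centre (a point): Large dropper bottle: amber body 56 mm across and 94 mm high, above it a red rubber teat; 153 mm high in all, 0.11 kg, loose, standing upright on the worktop. Point at the centre, half-way up (76.5 mm above the underside); z up along the bottle. The teat, round, up to 17 mm thick, rigid enough to lift by, reaches from 28 to 76 mm above this point.
- small_stand_floor (a point): Fixed round white plastic bottle stand, a shallow dish: well 56 mm across inside, 66 mm across outside, rim 10 mm above the worktop, floor 4 mm above it. The smallest of the four stands; for the weighing bottle. The point is the centre of the well's floor; z is up.
- medium_stand_1_floor (a point): Fixed round white plastic bottle stand, a shallow dish: well 70 mm across inside, 80 mm across outside, rim 10 mm above the worktop, floor 4 mm above it. One of the two alike middle-sized stands; for a small dropper bottle. The point is the centre of the well's floor; z is up.
- medium_stand_2_floor (a point): Fixed round white plastic bottle stand, a shallow dish: well 70 mm across inside, 80 mm across outside, rim 10 mm above the worktop, floor 4 mm above it. The other of the two alike middle-sized stands; for a small dropper bottle. The point is the centre of the well's floor; z is up.
- large_stand_floor (a point): Fixed round white plastic bottle stand, a shallow dish: well 88 mm across inside, 98 mm across outside, rim 10 mm above the worktop, floor 4 mm above it. The largest of the four stands; for the large dropper bottle. The point is the centre of the well's floor; z is up.
- yellow_beaker_centre (a point): Bystander: open glass beaker of yellow solution, 59x66 mm across the rim, 72 mm high, loose. Point at its centre, 36 mm above the underside. It stays where it is.
- tape_centre (a point): Bystander: roll of beige tape lying flat, 62 mm across, 19 mm high, loose. Point at its centre, 9.5 mm above the underside. It stays where it is.
There are look-alikes about, which are no part of the job. Leave any blue or pink look-alike of the part that bears small_dropper_1_centre alone.

How it is judged (in metres and radians):
On the way, in this order (a step that is already met when the one before it is completed fails the run):
1. the weighing bottle stands in the smallest stand, released (horizontal distance between weighing_bottle_centre and small_stand_floor below 0.012 m and z of weighing_bottle_centre in the frame of small_stand_floor between 0.0285 and 0.0365 m and angle between weighing_bottle_centre's own z axis and vertical below 0.1 rad and contact force between the fingers and weighing_bottle below 0.1 N and linear speed of weighing_bottle below 0.03 m/s), for 0.2 s.
2. one small dropper bottle stands in a middle-sized stand, released (((horizontal distance between small_dropper_1_centre and medium_stand_1_floor below 0.0145 m and z of small_dropper_1_centre in the frame of medium_stand_1_floor between 0.0625 and 0.0705 m and angle between small_dropper_1_centre's own z axis and vertical below 0.1 rad and contact force between the fingers and small_dropper_1 below 0.1 N and linear speed of small_dropper_1 below 0.03 m/s) or (horizontal distance between small_dropper_1_centre and medium_stand_2_floor below 0.0145 m and z of small_dropper_1_centre in the frame of medium_stand_2_floor between 0.0625 and 0.0705 m and angle between small_dropper_1_centre's own z axis and vertical below 0.1 rad and contact force between the fingers and small_dropper_1 below 0.1 N and linear speed of small_dropper_1 below 0.03 m/s) or (horizontal distance between small_dropper_2_centre and medium_stand_1_floor below 0.0145 m and z of small_dropper_2_centre in the frame of medium_stand_1_floor between 0.0625 and 0.0705 m and angle between small_dropper_2_centre's own z axis and vertical below 0.1 rad and contact force between the fingers and small_dropper_2 below 0.1 N and linear speed of small_dropper_2 below 0.03 m/s) or (horizontal distance between small_dropper_2_centre and medium_stand_2_floor below 0.0145 m and z of small_dropper_2_centre in the frame of medium_stand_2_floor between 0.0625 and 0.0705 m and angle between small_dropper_2_centre's own z axis and vertical below 0.1 rad and contact force between the fingers and small_dropper_2 below 0.1 N and linear speed of small_dropper_2 below 0.03 m/s))), for 0.2 s.
3. both small dropper bottles stand in the two middle-sized stands, one in each, released ((((horizontal distance between small_dropper_1_centre and medium_stand_1_floor below 0.0145 m and z of small_dropper_1_centre in the frame of medium_stand_1_floor between 0.0625 and 0.0705 m and angle between small_dropper_1_centre's own z axis and vertical below 0.1 rad and contact force between the fingers and small_dropper_1 below 0.1 N and linear speed of small_dropper_1 below 0.03 m/s) and (horizontal distance between small_dropper_2_centre and medium_stand_2_floor below 0.0145 m and z of small_dropper_2_centre in the frame of medium_stand_2_floor between 0.0625 and 0.0705 m and angle between small_dropper_2_centre's own z axis and vertical below 0.1 rad and contact force between the fingers and small_dropper_2 below 0.1 N and linear speed of small_dropper_2 below 0.03 m/s)) or ((horizontal distance between small_dropper_1_centre and medium_stand_2_floor below 0.0145 m and z of small_dropper_1_centre in the frame of medium_stand_2_floor between 0.0625 and 0.0705 m and angle between small_dropper_1_centre's own z axis and vertical below 0.1 rad and contact force between the fingers and small_dropper_1 below 0.1 N and linear speed of small_dropper_1 below 0.03 m/s) and (horizontal distance between small_dropper_2_centre and medium_stand_1_floor below 0.0145 m and z of small_dropper_2_centre in the frame of medium_stand_1_floor between 0.0625 and 0.0705 m and angle between small_dropper_2_centre's own z axis and vertical below 0.1 rad and contact force between the fingers and small_dropper_2 below 0.1 N and linear speed of small_dropper_2 below 0.03 m/s)))), for 0.2 s.
4. the large dropper bottle stands in the largest stand, released (horizontal distance between large_dropper_centre and large_stand_floor below 0.018 m and z of large_dropper_centre in the frame of large_stand_floor between 0.0725 and 0.0805 m and angle between large_dropper_centre's own z axis and vertical below 0.1 rad and contact force between the fingers and large_dropper below 0.1 N and linear speed of large_dropper below 0.03 m/s), for 0.2 s.
At the end, for the whole second after the job is handed in: Each bottle stands on the floor of its stand's well (centres within 12 mm for the weighing bottle, 14.5 small droppers, 18 large; height within 4 mm), one small dropper per middle stand, upright within 0.1 rad, released, at rest; beaker and tape within 20 mm of their start (all of step 1 and all of step 4 and (((horizontal distance between small_dropper_1_centre and medium_stand_1_floor below 0.0145 m and z of small_dropper_1_centre in the frame of medium_stand_1_floor between 0.0625 and 0.0705 m and angle between small_dropper_1_centre's own z axis and vertical below 0.1 rad and contact force between the fingers and small_dropper_1 below 0.1 N and linear speed of small_dropper_1 below 0.03 m/s) and (horizontal distance between small_dropper_2_centre and medium_stand_2_floor below 0.0145 m and z of small_dropper_2_centre in the frame of medium_stand_2_floor between 0.0625 and 0.0705 m and angle between small_dropper_2_centre's own z axis and vertical below 0.1 rad and contact force between the fingers and small_dropper_2 below 0.1 N and linear speed of small_dropper_2 below 0.03 m/s)) or ((horizontal distance between small_dropper_1_centre and medium_stand_2_floor below 0.0145 m and z of small_dropper_1_centre in the frame of medium_stand_2_floor between 0.0625 and 0.0705 m and angle between small_dropper_1_centre's own z axis and vertical below 0.1 rad and contact force between the fingers and small_dropper_1 below 0.1 N and linear speed of small_dropper_1 below 0.03 m/s) and (horizontal distance between small_dropper_2_centre and medium_stand_1_floor below 0.0145 m and z of small_dropper_2_centre in the frame of medium_stand_1_floor between 0.0625 and 0.0705 m and angle between small_dropper_2_centre's own z axis and vertical below 0.1 rad and contact force between the fingers and small_dropper_2 below 0.1 N and linear speed of small_dropper_2 below 0.03 m/s))) and distance of each of yellow_beaker_centre, tape_centre from where it was at the start of the episode below 0.02 m); the robot touches nothing.
It fails at once if the beaker or the tape roll is shifted by more than 20 mm (not (distance of each of yellow_beaker_centre, tape_centre from where it was at the start of the episode below 0.02 m)).
It fails at once if a bottle is dropped: it moves faster than 0.7 m/s out of the fingers ((contact force between the fingers and weighing_bottle below 0.01 N and linear speed of weighing_bottle above 0.7 m/s) or (contact force between the fingers and small_dropper_1 below 0.01 N and linear speed of small_dropper_1 above 0.7 m/s) or (contact force between the fingers and small_dropper_2 below 0.01 N and linear speed of small_dropper_2 above 0.7 m/s) or (contact force between the fingers and large_dropper below 0.01 N and linear speed of large_dropper above 0.7 m/s)).
It fails at once if a bottle is knocked over: it leans by more than 0.8 rad (angle between any of weighing_bottle_centre, small_dropper_1_centre, small_dropper_2_centre, large_dropper_centre's own z axis and vertical above 0.8 rad).
It also fails if it takes over 112 s, if anything falls off the work surface, if the arm or the gripper's body presses on something with over 40 N, if the wrist force passes 120 N, or if a joint passes its speed limit or range.

## Working session

There is one attempt and no reset: what is moved stays moved. The work goes in short steps, Python scripts to look and compute and a shell command to move; the robot and the scene stay as the last step left them, time stands still between calls to the robot, and variables do not carry over. Pictures are saved under pics/ and viewed, and the job is handed in when it is done.

```bash
ls; mkdir -p pics; python3 - <<'E'
from plant import readout, vision, r
import cv2
print(readout.get_state()); print(r.grasp_offset)
for n in ["scene","side","wrist"]:
    c=vision.get_calibration(n); print(n,c)
    cv2.imwrite(f"pics/{n}0.png",vision.capture(n))
E
```

```text
pics
{'time_s': 0.0, 'joints': array([ 8.84133762e+01,  2.05920959e+01,  6.32893760e-01, -2.08772485e-02,
       -7.01345379e+01, -1.65078972e+01]), 'qd': array([-1.28006885e-02, -2.49641380e-02, -8.13407192e-02, -1.06773660e-04,
        1.50930589e-01, -6.06198210e-02]), 'joint_torque': array([-3.40914403e-04, -5.82726824e+01,  2.93048269e+01,  6.99672773e+00,
        6.92003465e-03, -1.63108357e-04]), 'tcp_pos': array([0.20949305, 0.64110544, 0.19990619]), 'eef_rot': array([   4.68463324,   89.9042269 , -103.41699816]), 'contact_force': array([-0.28461201, -0.67531911, -0.02071971]), 'moment': array([-0.01762648,  0.02477524, -0.00320051]), 'gripper_width': 0.08768579926539036}
0.0188
scene {'intrinsics': array([[466.03086736,   0.        , 252.31081608],
       [  0.        , 466.03086736, 192.09454625],
       [  0.        ,   0.        ,   1.        ]]), 'pose': array([[ 0.86035641,  0.3114941 , -0.40343311, -0.08042141],
       [-0.50916648,  0.48929134, -0.70805613, -0.89367767],
       [-0.02315898,  0.81459525,  0.57956729,  0.82179337],
       [ 0.        ,  0.        ,  0.
[... 280 characters left out ...]
.04165732, -0.63749423,  0.76932813,  1.06156876],
       [-0.01913834,  0.76934612,  0.63854543,  0.95045448],
       [ 0.        ,  0.        ,  0.        ,  1.        ]])}
wrist {'intrinsics': array([[337.14212796,   0.        , 253.38907729],
       [  0.        , 337.14212796, 193.98869797],
       [  0.        ,   0.        ,   1.        ]]), 'pose': array([[-3.10272129e-01,  9.16060680e-01,  2.54094542e-01,
         2.76890002e-01],
       [-9.50647743e-01, -2.99060535e-01, -8.26538877e-02,
         6.19369763e-01],
       [ 2.73673171e-04, -2.67199600e-01,  9.63641167e-01,
         3.83291678e-01],
       [ 0.00000000e+00,  0.00000000e+00,  0.00000000e+00,
         1.00000000e+00]])}
```

View pics/scene0.png

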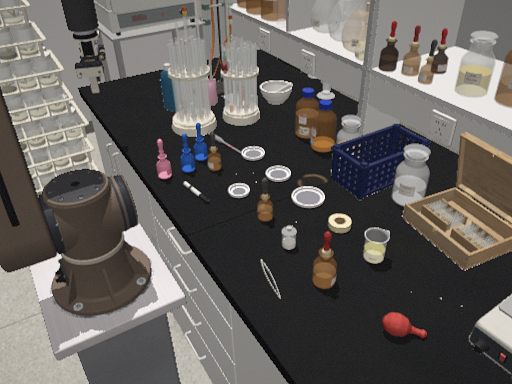

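View pics/side0.png

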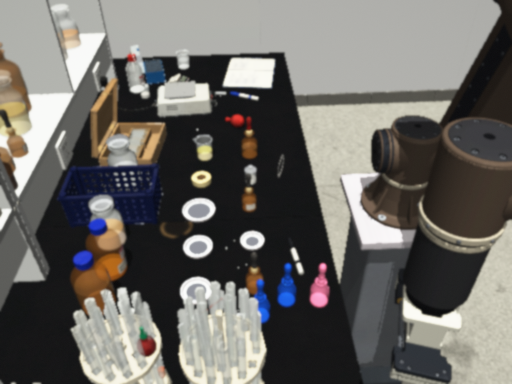

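View pics/wrist0.png

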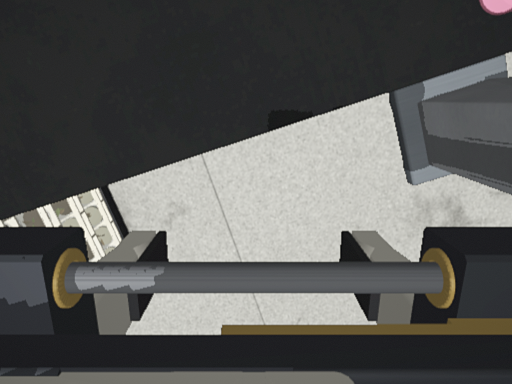

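The scene view shows the stands at about (239,190), (254,153), (278,174) and (308,197), the weighing bottle at (289,238), small droppers at (265,208) and (214,160), and the large dropper at (325,268). I'll zoom in for the measurements.

```bash
python3 - <<'E'
import cv2
a=cv2.imread("pics/scene0.png")[110:300,140:400]
cv2.imwrite("pics/sc_z.png",cv2.resize(a,None,fx=3,fy=3,interpolation=cv2.INTER_CUBIC))
a=cv2.imread("pics/side0.png")[120:320,150:345]
cv2.imwrite("pics/si_z.png",cv2.resize(a,None,fx=3,fy=3,interpolation=cv2.INTER_CUBIC))
E
```

```text
(no output)
```

View pics/sc_z.png

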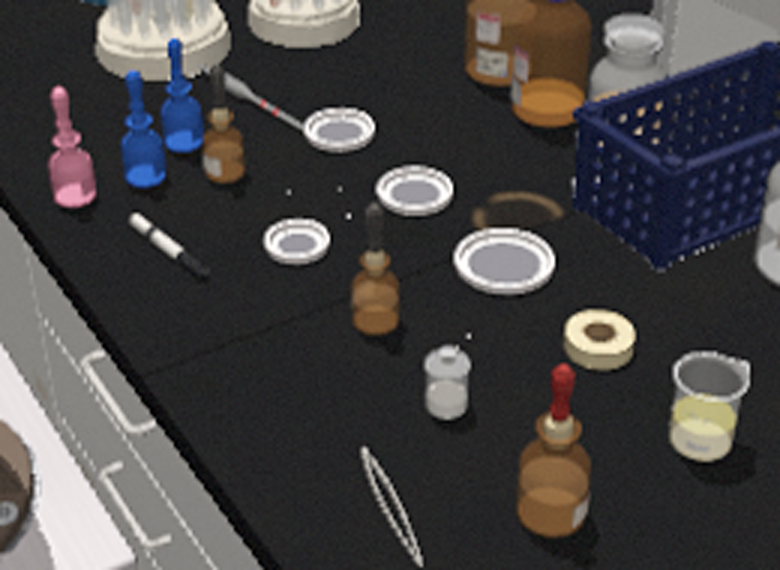

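View pics/si_z.png

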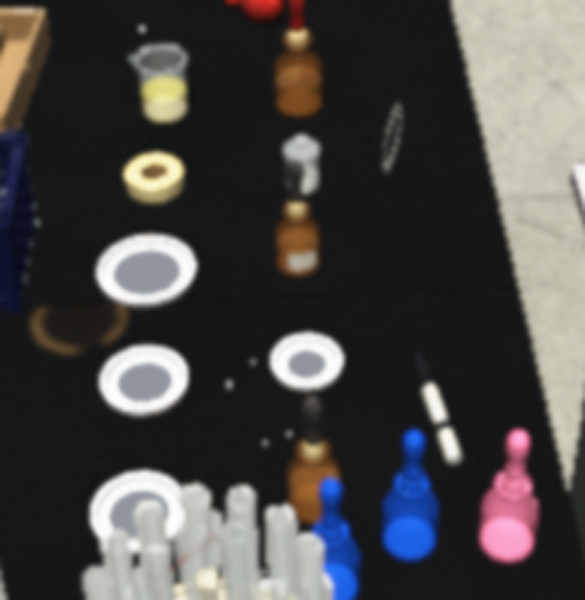

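```bash
cat > h.py <<'E'
import numpy as np
from plant import vision
def ray(n,p,c=None):
    c=c or vision.get_calibration(n); K=c["intrinsics"];T=c["pose"]
    d=np.linalg.inv(K)@[p[0],p[1],1]; d=T[:3,:3]@[d[0],-d[1],-d[2]]
    return T[:3,3],d
def atz(n,p,z,c=None):
    o,d=ray(n,p,c); return (o+d*(z-o[2])/d[2])[:2].round(4)
def proj(n,X,c=None):
    c=c or vision.get_calibration(n); K=c["intrinsics"];T=c["pose"]
    q=T[:3,:3].T@(np.array(X)-T[:3,3]); q=K@[q[0],-q[1],-q[2]]; return q[:2]/q[2]
E
python3 - <<'E'
from h import *
S=lambda x,y:(140+(x+.5)/3-.5,110+(y+.5)/3-.5)
D=lambda x,y:(150+(x+.5)/3-.5,120+(y+.5)/3-.5)
for nm,s,d,z in [("small",(297,241),(307,361),.008),("medA",(340,130),(139,512),.008),("medB",(415,190),(144,380),.008),("large",(505,260),(147,270),.008),
 ("dropNearTop",(374,206),None,.131),("dropNearbody",(375,290),(298,245),.04),("dropFarTop",(217,70),(312,402),.131),("dropFarbody",(224,145),None,.04),
 ("largeTop",(563,370),None,.149),("largebody",(555,482),(298,80),.05),("weigh knob",(449,350),(301,140),.062),("weighbody",(447,390),(301,172),.025),("weighbase c",(447,405),(301,180),.0),
 ("tape",(600,335),(155,174),.012),("beaker",(704,410),(163,85),.036),("blue",(182,50),(330,490),.13),("blueL",(135,80),(413,437),.13),("pink",(60,92),(518,435),.13)]:
    print(nm,atz("scene",S(*s),z), d and atz("side",D(*d),z))
E
```

```text
small [0.4567 0.1322] [0.4585 0.1401]
medA [0.6053 0.2975] [0.6085 0.3092]
medB [0.6087 0.1469] [0.6113 0.1556]
large [ 0.6142 -0.0067] [0.6152 0.0017]
dropNearTop [ 0.4597 -0.0125] None
dropNearbody [ 0.458  -0.0156] [0.4612 0.0097]
dropFarTop [0.4563 0.2922] [0.4598 0.3059]
dropFarbody [0.457  0.2914] None
largeTop [ 0.4483 -0.2945] None
largebody [ 0.4392 -0.3074] [ 0.4501 -0.2681]
weigh knob [ 0.4515 -0.1453] [ 0.4518 -0.1362]
weighbody [ 0.4457 -0.1522] [ 0.4529 -0.1281]
weighbase c [ 0.451  -0.1453] [ 0.4526 -0.1458]
tape [ 0.6148 -0.1516] [ 0.6129 -0.1518]
beaker [ 0.6038 -0.2957] [ 0.6069 -0.2894]
blue [0.4458 0.3549] [0.4506 0.3942]
blueL [0.376  0.3209] [0.3835 0.3461]
pink [0.3008 0.3395] [0.3024 0.3488]
```

```bash
python3 - <<'E'
from h import *
for p in [(193,128),(241,115),(174,125),(215,128)]: print(p,atz("scene",p,0.0))
for p,z in [((182,10),.2),((222,340),.0),((120,350),0)]:pass
# tube tops: test consistent height by projecting vertical over rack centers
for xy in [atz("scene",(193,120),0.02),atz("scene",(241,110),.02)]:
    for z in (.1,.2,.3): print(xy,z,proj("scene",[*xy,z]).round(),proj("side",[*xy,z]).round())
for p in [(78,100),(122,200),(237,384),(200,310)]: print("edge",p,atz("scene",p,0))
import cv2
from scipy import ndimage
for n in ["scene","side"]:
    im=cv2.imread(f"pics/{n}0.png"); 
    w=((im.min(2)>185)).astype(np.uint8)
    cs,_=cv2.findContours(w,cv2.RETR_EXTERNAL,cv2.CHAIN_APPROX_NONE)
    for c in cs:
        if cv2.contourArea(c)>120 and len(c)>20:
            e=cv2.fitEllipse(c); print(n,np.round(e[0],1),np.round(e[1],1),atz(n,e[0],.010))
E
```

```text
(193, 128) [0.5153 0.5924]
(241, 115) [0.7226 0.5887]
(174, 125) [0.464  0.6554]
(215, 128) [0.5856 0.5465]
[0.5283 0.6162] 0.1 [191. 101.] [226. 387.]
[0.5283 0.6162] 0.2 [188.  75.] [223. 358.]
[0.5283 0.6162] 0.3 [185.  47.] [219. 325.]
[0.7249 0.5913] 0.1 [240.  91.] [124. 379.]
[0.7249 0.5913] 0.2 [239.  66.] [114. 351.]
[0.7249 0.5913] 0.3 [238.  39.] [101. 318.]
edge (78, 100) [0.2066 1.1014]
edge (122, 200) [0.1402 0.2855]
edge (237, 384) [ 0.1415 -0.4233]
edge (200, 310) [ 0.1589 -0.2205]
scene [ 79.9 337.7] [ 7.9 50.6] [-0.0924 -0.1624]
scene [497.8 324.6] [24.6 41.7] [ 0.6768 -0.5973]
scene [ 44.7 275. ] [26.4 47. ] [-0.1205  0.0702]
scene [134.9 272.8] [68.1 92. ] [ 0.0702 -0.0401]
scene [339.6 220.5] [11.7 21.7] [ 0.6188 -0.1468]
scene [307.8 195.7] [19.  32.3] [ 0.6139 -0.0059]
scene [238.8 189.4] [11.7 20. ] [0.4571 0.1323]
scene [278.2 172.8] [12.3 24.5] [0.6082 0.1451]
scene [252.9 152.3] [10.9 22.6] [0.606  0.2989]
scene [191.9 118.6] [14.6 37.4] [0.5372 0.6482]
scene [453.8  78.9] [ 57.  148.8] [1.6831 0.3637]
scene [328.3  42.4] [17.9 77.1] [1.5439 1.0801]
scene [
[... 347 characters left out ...]
 21.6] [-0.185   0.2884]
side [197.5 245.9] [20.9 28.1] [0.6115 0.1559]
side [251.8 239.7] [17.1 22.8] [0.4591 0.1411]
side [198.3 209.4] [21.4 31.8] [0.6162 0.0027]
side [100.7 204.3] [10.3 20.7] [ 0.9205 -0.0401]
side [371.9 208.6] [45.2 81.7] [0.0914 0.0323]
side [356.4 162.7] [12.5 27.6] [ 0.0868 -0.2027]
side [339.  156.1] [12. 21.] [ 0.1386 -0.2452]
side [383.4 117.4] [15.2 19.7] [-0.0815 -0.4902]
side [348.8 124.2] [31.  38.3] [ 0.0621 -0.4506]
side [323.8 118.8] [14.5 24. ] [ 0.1504 -0.4969]
side [ 41.  124.6] [ 33.5 123.4] [ 1.2542 -0.5346]
side [181.9  93. ] [20.2 59.6] [ 0.7203 -0.7536]
side [249.6  72.6] [30.8 54.4] [ 0.422  -0.9279]
side [81.3 55.5] [28.2 61.9] [ 1.2538 -1.1916]
```

```bash
python3 -m handwheel '[[[0,-1,0.6,-1],[0,-1,0.6,-1],[0,-1,0.6,-1],[0.2,-1,0,-1],[0.4,-1,0,-1],[0.6,-1,0,-1],[0.7,-1,0,-1],[0.7,-1,0,-1]]]'
python3 -m handwheel '[[[0.6,-0.9,0,-1],[0.6,-0.9,0,-1],[0.6,-0.9,0,-1],[0.6,-0.9,0,-1],[0.5,-0.9,0,-1],[0.2,-0.9,0,-1],[0,-0.5,0,0],[0,0,0,0]]]'
```

```text
time_s: 0.95
tcp_pos: [0.3121, 0.3121, 0.2677]
eef_rot: [8.5, 89.4, -140.6]
contact_force: [0.7, 0.8, 1.4]
gripper_width: 0.0877
time_s: 1.75
tcp_pos: [0.4396, 0.0603, 0.2681]
eef_rot: [0.2, 89.5, 179.3]
contact_force: [0.4, 0.8, 0.1]
gripper_width: 0.0878
```

```bash
cat > w.py <<'E'
import sys,cv2
from h import *
from plant import readout
s=readout.get_state(); c=vision.get_calibration("wrist"); im=vision.capture("wrist")
n=sys.argv[1]; cv2.imwrite(f"pics/{n}.png",im)
import pickle; pickle.dump(c,open(f"pics/{n}.pkl","wb"))
print(s["tcp_pos"].round(4),s["eef_rot"].round(2),s["time_s"]); print(c["pose"].round(3))
E
python3 w.py w1
```

```text
[0.4396 0.0603 0.2681] [  0.2   89.52 179.32] 1.75
[[-1.    -0.016  0.003  0.439]
 [ 0.015 -0.963 -0.269 -0.012]
 [ 0.007 -0.269  0.963  0.451]
 [ 0.     0.     0.     1.   ]]
```

View pics/w1.png

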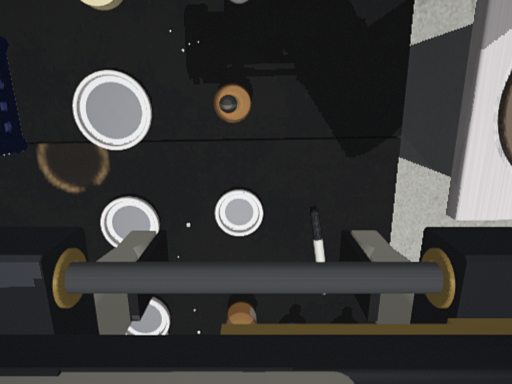

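The wrist view shows the large stand at (112,109), a small dropper at (232,103) with its teat at (228,103), the small stand at (239,212) and a middle stand at (130,222). Next I'll fit ellipses to these.

```bash
cat > el.py <<'E'
import sys,cv2,pickle
from h import *
n=sys.argv[1]; c=pickle.load(open(f"pics/{n}.pkl","rb")); im=cv2.imread(f"pics/{n}.png")
w=((im.min(2)>170)).astype(np.uint8)
cs,_=cv2.findContours(w,cv2.RETR_EXTERNAL,cv2.CHAIN_APPROX_NONE)
for k in cs:
    if cv2.contourArea(k)>300:
        e=cv2.fitEllipse(k); print(np.round(e[0],1),np.round(e[1],1),atz("wrist",e[0],.010,c))
E
python3 el.py w1; python3 - <<'E'
from h import *
import pickle
c=pickle.load(open("pics/w1.pkl","rb"))
print(atz("wrist",(228,103),.132,c),atz("wrist",(233,103),.055,c))
E
```

```text
[141.8 316.1] [34.3 52.7] [0.6085 0.3001]
[129.  223.1] [46.6 52.2] [0.6109 0.1509]
[238.6 212.8] [44.5 46.6] [0.4582 0.1385]
[111.4 109.7] [73.1 82.3] [ 0.6156 -0.0021]
[488.  155.4] [ 50.2 231.8] [0.1261 0.0641]
[ 0.4597 -0.009 ] [ 0.4591 -0.0083]
```

```bash
python3 -m handwheel '[[[0.1,-1,0,0],[0.1,-1,0,0],[0.1,-1,0,0],[0.1,-1,0,0],[0,-0.9,0,0.1],[0,0,0,0],[0,0,0,0]]]'; python3 w.py w2; python3 el.py w2
```

```text
time_s: 2.5
tcp_pos: [0.4569, -0.1358, 0.2677]
eef_rot: [-13.2, 89.6, 167.0]
contact_force: [0.4, -0.1, 0.0]
gripper_width: 0.0879
[ 0.4569 -0.1358  0.2677] [-13.21  89.57 167.01] 2.5
[[-1.     0.003  0.007  0.457]
 [-0.004 -0.963 -0.271 -0.208]
 [ 0.006 -0.271  0.963  0.451]
 [ 0.     0.     0.     1.   ]]
[149.6 327.7] [14.4 52.5] [0.6113 0.1282]
[130.6 234.8] [31.3 54.5] [ 0.626  -0.0241]
[256.1 156.1] [30.4 30.9] [ 0.4506 -0.1359]
[490.5 183.3] [ 40.8 101.2] [ 0.1334 -0.0999]
[128.9 145.6] [45.3 50. ] [ 0.6163 -0.1491]
[469.2  68.1] [ 98.3 158.9] [ 0.1885 -0.246 ]
[107.6  20. ] [46.  77.1] [ 0.6274 -0.2974]
```

View pics/w2.png

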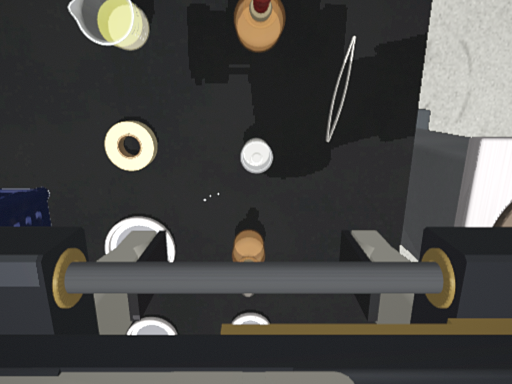

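```bash
python3 - <<'E'
from h import *
import pickle
c=pickle.load(open("pics/w2.pkl","rb"))
print(atz("wrist",(256.3,155.5),.050,c),atz("wrist",(257,157),.063,c),"large",atz("wrist",(261,5),.15,c),atz("wrist",(259,27),.07,c))
E
```

```text
[ 0.451  -0.1431] [ 0.4503 -0.1434] large [ 0.4496 -0.2806] [ 0.4494 -0.2795]
```

```bash
python3 -m handwheel '[[[-0.16,-0.19,-1,0],[0,0,-1,0],[0,0,-1,0],[0,0,-0.9,0],[0,0,0,0],[0,0,0,0]]]' 80 15; python3 w.py w3
```

```text
time_s: 3.15
tcp_pos: [0.4531, -0.1359, 0.1104]
eef_rot: [-89.6, 89.9, 91.3]
contact_force: [0.1, -0.5, 0.3]
gripper_width: 0.0796
[ 0.4531 -0.1359  0.1104] [-89.59  89.91  91.34] 3.15
[[-1.     0.016  0.003  0.453]
 [-0.017 -0.963 -0.271 -0.208]
 [-0.001 -0.271  0.963  0.294]
 [ 0.     0.     0.     1.   ]]
```

View pics/w3.png

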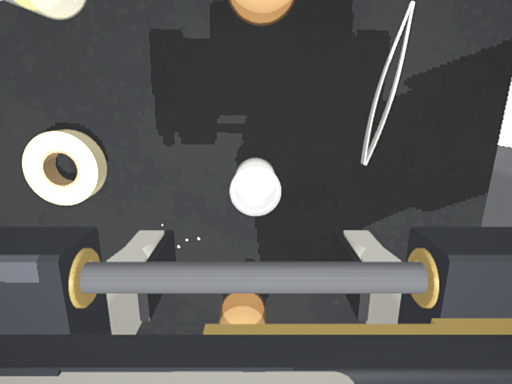

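```bash
python3 - <<'E'
from h import *
import pickle
c=pickle.load(open("pics/w3.pkl","rb"))
for z in (.045,.055,.065): print(atz("wrist",(255.3,188),z,c), proj("wrist",[.4505,-.1433,z],c))
E
python3 -m handwheel '[[[-0.06,-0.19,0,0],[0,0,0,0]]]'
```

```text
[ 0.4507 -0.1429] [255.59395087 187.52791175]
[ 0.4508 -0.1455] [255.66196274 190.96706379]
[ 0.4509 -0.1482] [255.73548616 194.6849176 ]
time_s: 3.4
tcp_pos: [0.4529, -0.1431, 0.1138]
eef_rot: [-160.4, 89.7, 20.6]
contact_force: [0.1, 0.6, 0.3]
gripper_width: 0.0798
```

```bash
python3 - <<'E'
import cv2
a=cv2.imread("pics/w3.png")[140:235,200:310]
cv2.imwrite("pics/w3z.png",cv2.resize(a,None,fx=5,fy=5,interpolation=cv2.INTER_CUBIC))
E
```

```text
(no output)
```

View pics/w3z.png

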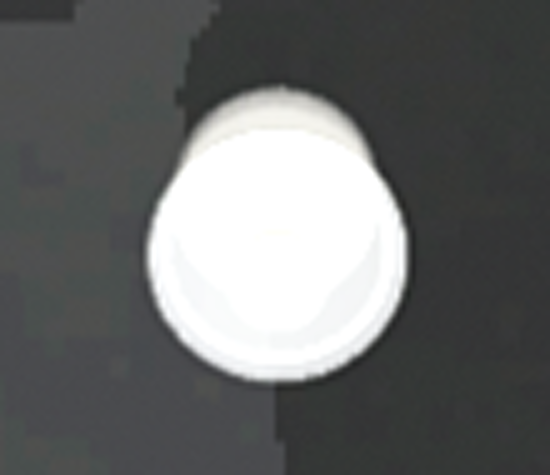

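```bash
python3 -m handwheel '[[[-0.06,-0.04,-1,0],[0,0,-1,0],[0,0,-0.4,0],[0,0,0,0],[0,0,0,0]]]'
```

```text
time_s: 3.9
tcp_pos: [0.4575, -0.1458, 0.0231]
eef_rot: [-175.7, 88.7, 5.3]
contact_force: [-0.5, -0.3, -0.2]
gripper_width: 0.0801
```

```bash
python3 -m handwheel '[[[-0.17,0.03,-0.2,0],[0,0,0,0]]]'; python3 -m handwheel '[[[0,0,0,0],[0,0,0,0]]]'
```

```text
time_s: 4.1
tcp_pos: [0.4521, -0.1446, 0.017]
eef_rot: [-175.9, 88.5, 5.1]
contact_force: [-0.0, 0.7, 0.3]
gripper_width: 0.0803
time_s: 4.3
tcp_pos: [0.4531, -0.1444, 0.0184]
eef_rot: [-176.2, 88.3, 4.8]
contact_force: [-0.8, -0.0, 1.1]
gripper_width: 0.0797
```

```bash
python3 -m handwheel '[[[-0.06,0,-0.24,0]]]'; python3 -m handwheel '[[[0,0,0,0],[0,0,0,0],[0,0,-0.02,0]]]' 25 12
```

```text
time_s: 4.4
tcp_pos: [0.4523, -0.1444, 0.0099]
eef_rot: [-176.6, 88.1, 4.4]
contact_force: [0.3, 0.3, -0.7]
gripper_width: 0.0801
time_s: 4.7
tcp_pos: [0.451, -0.1444, 0.0077]
eef_rot: [-176.3, 88.2, 4.7]
contact_force: [0.1, -0.6, -0.5]
gripper_width: 0.0611
```

```bash
python3 -m handwheel '[[[0,0,0,0],[0,0,0.02,0],[0,0,0.02,0],[0,0,0,0]]]' 25 12;python3 -m handwheel '[[[0,0,0,0],[0,0,0,0]]]' 25 12
```

```text
time_s: 5.1
tcp_pos: [0.4512, -0.1444, 0.0094]
eef_rot: [-176.4, 88.2, 4.6]
contact_force: [1.1, -0.7, -0.3]
gripper_width: 0.0353
time_s: 5.3
tcp_pos: [0.4512, -0.1444, 0.0095]
eef_rot: [-176.4, 88.2, 4.6]
contact_force: [-0.2, 0.0, -0.2]
gripper_width: 0.0356
```

```bash
python3 -m handwheel '[[[0,0,0.3,0],[0,0,0.6,0],[0,0,0.9,0],[0,0,0.9,0],[0,0,0.9,0],[0,0,0.6,0]]]';python3 -m handwheel '[[[0.05,0.5,0.1,0],[0.05,0.9,0,0],[0.05,0.9,0,0],[0,0.9,0,0],[0,0.9,0,0],[0,0.9,0,0],[0,0.9,0,0],[0,0.7,0,0]]]'; python3 w.py w4
```

```text
time_s: 5.9
tcp_pos: [0.4457, -0.1446, 0.1793]
eef_rot: [-174.6, 88.9, 6.4]
contact_force: [1.1, 0.3, -0.5]
gripper_width: 0.0352
time_s: 6.7
tcp_pos: [0.4518, 0.1261, 0.1891]
eef_rot: [-172.4, 88.3, 8.2]
contact_force: [0.2, -0.3, -0.7]
gripper_width: 0.0356
[0.4518 0.1261 0.1891] [-172.36   88.29    8.22] 6.7
[[-0.999  0.019 -0.027  0.446]
 [-0.011 -0.962 -0.273  0.053]
 [-0.031 -0.273  0.962  0.372]
 [ 0.     0.     0.     1.   ]]
```

View pics/w4.png

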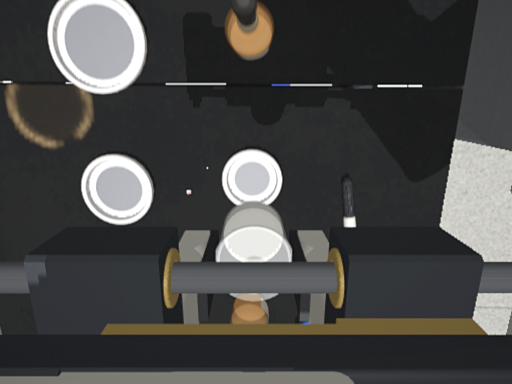

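```bash
python3 el.py w4; python3 - <<'E'
from h import *
import pickle
c=pickle.load(open("pics/w4.pkl","rb"))
print(atz("wrist",(250,30),.055,c))
E
```

```text
[492.9 311.7] [38. 45.] [0.1648 0.2986]
[253.2 241.9] [54.2 70.5] [0.4555 0.2142]
[116.3 189.1] [65.1 73.4] [0.6105 0.1536]
[251.6 177.5] [54.5 60.3] [0.4581 0.1375]
[479.8 200.1] [ 73.6 127.2] [0.207  0.1585]
[96.3 43.3] [ 92.7 103.3] [0.6154 0.002 ]
[ 0.4591 -0.0029]
```

```bash
python3 -m handwheel '[[[0.15,0.3,-0.8,0],[0,0,-0.9,0],[0,0,-0.9,0],[0,0,-0.4,0]]]';python3 -m handwheel '[[[0,0,0,0]]]'
```

```text
time_s: 7.15
tcp_pos: [0.4602, 0.1454, 0.0688]
eef_rot: [-164.9, 87.8, 16.0]
contact_force: [-0.5, -0.1, -0.6]
gripper_width: 0.0347
time_s: 7.25
tcp_pos: [0.4586, 0.1442, 0.0666]
eef_rot: [-167.9, 88.0, 13.0]
contact_force: [0.1, 0.1, -0.5]
gripper_width: 0.0349
```

```bash
python3 -m handwheel '[[[-0.02,-0.15,-0.4,0],[0,0,-0.4,0],[0,0,-0.1,0]]]';python3 -m handwheel '[[[0,0,-0.05,0]]]'
```

```text
time_s: 7.55
tcp_pos: [0.4593, 0.1388, 0.0321]
eef_rot: [-166.7, 87.9, 14.2]
contact_force: [-0.3, -0.2, -0.4]
gripper_width: 0.0349
time_s: 7.65
tcp_pos: [0.4597, 0.1389, 0.0307]
eef_rot: [-166.8, 87.8, 14.1]
contact_force: [0.5, -0.1, -0.6]
gripper_width: 0.0349
```

```bash
python3 -m handwheel '[[[-0.02,0,-0.2,0],[0,0,-0.1,0]]]';python3 -m handwheel '[[[0,0,-0.08,0]]]'
```

```text
time_s: 7.85
tcp_pos: [0.4601, 0.1398, 0.02]
eef_rot: [-164.9, 87.7, 16.1]
contact_force: [-0.1, -0.4, 0.5]
gripper_width: 0.0356
time_s: 7.95
tcp_pos: [0.4604, 0.1401, 0.0169]
eef_rot: [-164.5, 87.6, 16.4]
contact_force: [-0.6, 0.2, -0.4]
gripper_width: 0.0355
```

```bash
for i in 1; do python3 -m handwheel '[[[-0.03,-0.03,-0.05,0]]]'; done; python3 -m handwheel '[[[0,0,-0.04,0]]]'
```

```text
time_s: 8.05
tcp_pos: [0.4593, 0.139, 0.0148]
eef_rot: [-164.4, 87.6, 16.5]
contact_force: [-0.6, -0.8, -1.3]
gripper_width: 0.035
time_s: 8.15
tcp_pos: [0.4593, 0.139, 0.0133]
eef_rot: [-164.4, 87.6, 16.5]
contact_force: [-2.2, 0.4, 9.7]
gripper_width: 0.035
```

```bash
python3 -m handwheel '[[[0,0,-0.02,0]]]'; python3 w.py w5
```

```text
time_s: 8.25
tcp_pos: [0.4596, 0.1392, 0.013]
eef_rot: [-164.5, 87.6, 16.5]
contact_force: [-2.6, -0.3, 10.5]
gripper_width: 0.0353
[0.4596 0.1392 0.013 ] [-164.49   87.56   16.51] 8.25
[[-0.999  0.029 -0.036  0.452]
 [-0.018 -0.96  -0.281  0.065]
 [-0.042 -0.28   0.959  0.195]
 [ 0.     0.     0.     1.   ]]
```

View pics/w5.png

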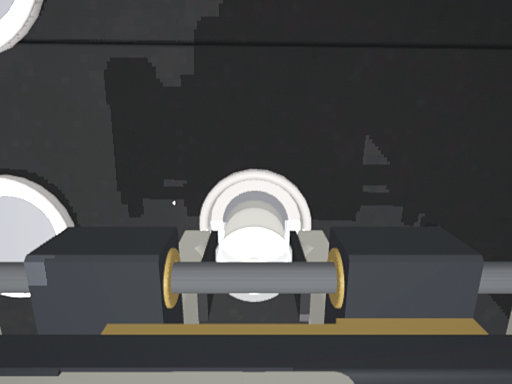

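```bash
python3 -m handwheel '[[[0,0,0,0],[0,0,0,0],[0,0,0.02,0]]]' 70;  python3 w.py w6
```

```text
time_s: 8.6
tcp_pos: [0.46, 0.1394, 0.0142]
eef_rot: [-164.1, 87.5, 17.0]
contact_force: [0.2, 0.2, 1.0]
gripper_width: 0.0535
[0.46   0.1394 0.0142] [-164.06   87.5    16.95] 8.6
[[-0.999  0.029 -0.037  0.452]
 [-0.018 -0.959 -0.281  0.065]
 [-0.043 -0.28   0.959  0.196]
 [ 0.     0.     0.     1.   ]]
```

View pics/w6.png

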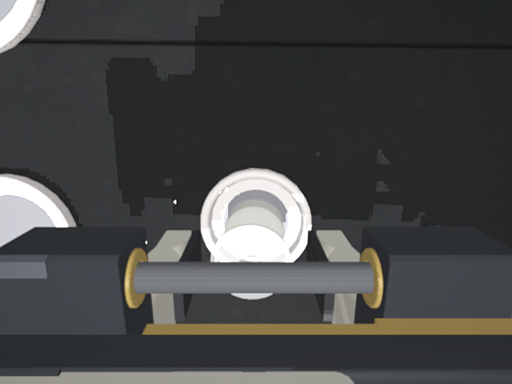

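```bash
python3 -m handwheel '[[[0,0,0.3,0],[0,0,0.6,0],[0,0,1,0],[0,0,1,0],[0,0,1,0],[0,0,1,0],[0,0,1,0]]]'; python3 -m handwheel '[[[0,-0.9,0.2,0],[0,-0.9,0,0],[0,-0.9,0,0],[0,0,0,0]]]' 70; python3 w.py w7;python3 el.py w7
```

```text
time_s: 9.35
tcp_pos: [0.4544, 0.1353, 0.253]
eef_rot: [-172.2, 88.2, 8.8]
contact_force: [0.1, 0.3, -0.6]
gripper_width: 0.07
time_s: 9.75
tcp_pos: [0.4568, 0.0263, 0.2693]
eef_rot: [-166.6, 87.5, 14.6]
contact_force: [-0.9, -0.1, 0.9]
gripper_width: 0.0694
[0.4568 0.0263 0.2693] [-166.56   87.48   14.65] 9.75
[[-0.999  0.033 -0.036  0.449]
 [-0.021 -0.96  -0.28  -0.048]
 [-0.044 -0.279  0.959  0.452]
 [ 0.     0.     0.     1.   ]]
[168.1 324.4] [22.8 32.3] [0.5944 0.2973]
[147.6 230.5] [35.1 48.2] [0.6163 0.1407]
[257.8 234.9] [45.2 48.6] [0.4585 0.1413]
[439.2 207.2] [45.6 62.4] [0.2153 0.0912]
[141.  129.4] [70.6 78. ] [ 0.6155 -0.002 ]
[498.1 202.5] [ 25.8 195.5] [0.14  0.082]
[476.3  27.9] [61.1 77.4] [ 0.2107 -0.1288]
[132.   11.4] [37.  48.4] [ 0.6162 -0.1414]
```

View pics/w7.png

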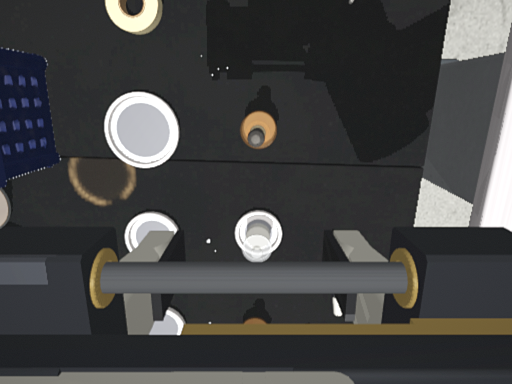

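```bash
python3 - <<'E'
from h import *
import pickle,cv2
c=pickle.load(open("pics/w7.pkl","rb"))
print(atz("wrist",(257,140),.131,c),atz("wrist",(258.5,130),.055,c))
a=cv2.imread("pics/w7.png")[80:270,190:330]
cv2.imwrite("pics/w7z.png",cv2.resize(a,None,fx=4,fy=3,interpolation=cv2.INTER_CUBIC))
E
```

```text
[ 0.4591 -0.0074] [ 0.46   -0.0095]
```

View pics/w7z.png

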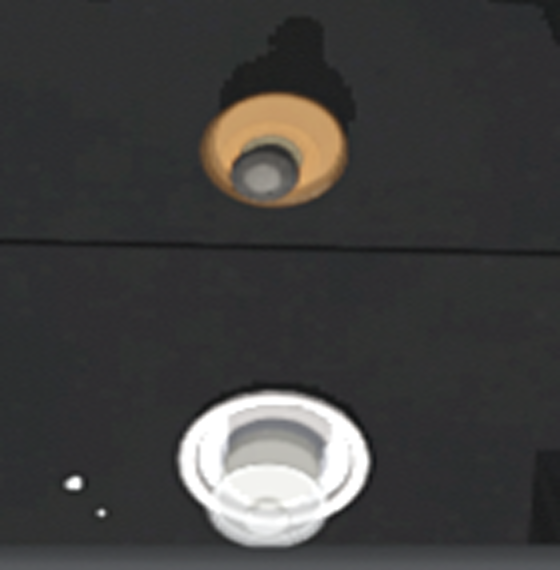

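```bash
python3 -m handwheel '[[[0,-0.85,-0.3,0],[0,0,-0.7,0]]]' 60 12; python3 -m handwheel '[[[0,0,-0.1,0],[0,0,0,0]]]'
```

```text
time_s: 10.0
tcp_pos: [0.4596, -0.0062, 0.2318]
eef_rot: [-166.1, 87.1, 15.1]
contact_force: [-0.1, 0.8, 0.1]
gripper_width: 0.0616
time_s: 10.2
tcp_pos: [0.4578, -0.0063, 0.225]
eef_rot: [-166.1, 87.4, 15.1]
contact_force: [0.4, 1.2, 0.9]
gripper_width: 0.0602
```

```bash
python3 -m handwheel '[[[0.04,-0.06,-1,0],[0,0,-0.9,0],[0,0,-0.6,0],[0,0,-0.2,0]]]'; python3 -m handwheel '[[[0,0,-0.1,0]]]'
```

```text
time_s: 10.6
tcp_pos: [0.464, -0.0047, 0.1198]
eef_rot: [-166.7, 86.8, 14.8]
contact_force: [0.3, -0.8, 1.2]
gripper_width: 0.0601
time_s: 10.7
tcp_pos: [0.4645, -0.0041, 0.1161]
eef_rot: [-167.1, 86.8, 14.5]
contact_force: [0.1, -0.3, 0.4]
gripper_width: 0.0602
```

```bash
python3 -m handwheel '[[[-0.15,-0.1,-0.3,0],[-0.03,-0.03,-0.2,0]]]'; python3 -m handwheel '[[[0,0,-0.1,0]]]'; python3 w.py w8
```

```text
time_s: 10.9
tcp_pos: [0.4599, -0.0077, 0.0985]
eef_rot: [-167.3, 86.6, 14.4]
contact_force: [0.2, -0.1, 0.5]
gripper_width: 0.0599
time_s: 11.0
tcp_pos: [0.4607, -0.0073, 0.0951]
eef_rot: [-167.4, 86.5, 14.4]
contact_force: [-0.2, 0.2, 0.5]
gripper_width: 0.0599
[ 0.4607 -0.0073  0.0951] [-167.36   86.5    14.39] 11.0
[[-0.998  0.046 -0.05   0.451]
 [-0.03  -0.958 -0.284 -0.082]
 [-0.061 -0.281  0.958  0.277]
 [ 0.     0.     0.     1.   ]]
```

View pics/w8.png

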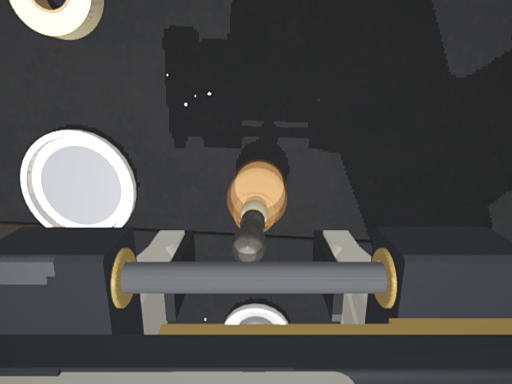

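```bash
python3 - <<'E'
from h import *
import pickle
c=pickle.load(open("pics/w8.pkl","rb"))
print(atz("wrist",(247,247),.130,c),atz("wrist",(253,205),.084,c),atz("wrist",(258,187),.06,c))
E
python3 -m handwheel '[[[-0.02,-0.02,-0.06,0],[0,0,0,0]]]' 5 12; python3 -m handwheel '[[[0,0,0,0],[0,0,0,0],[0,0,0,0],[0,0,0,0]]]'
```

```text
[ 0.4606 -0.0118] [ 0.4608 -0.0178] [ 0.459  -0.0226]
time_s: 11.25
tcp_pos: [0.4607, -0.0077, 0.0932]
eef_rot: [-167.4, 86.4, 14.4]
contact_force: [0.6, 0.1, -0.3]
gripper_width: 0.049
time_s: 11.65
tcp_pos: [0.4617, -0.0074, 0.0943]
eef_rot: [-167.3, 86.3, 14.4]
contact_force: [0.3, -0.0, -0.7]
gripper_width: 0.018
```

```bash
python3 -m handwheel '[[[0,0,0,0],[0,0,0.1,0],[0,0,0.3,0],[0,0,0.4,0]]]';  python3 w.py w9
```

```text
time_s: 12.05
tcp_pos: [0.4596, -0.0082, 0.1253]
eef_rot: [-167.6, 86.6, 14.1]
contact_force: [0.3, 0.4, -0.8]
gripper_width: 0.0156
[ 0.4596 -0.0082  0.1253] [-167.6    86.64   14.13] 12.05
[[-0.998  0.046 -0.048  0.45 ]
 [-0.03  -0.959 -0.283 -0.083]
 [-0.059 -0.281  0.958  0.307]
 [ 0.     0.     0.     1.   ]]
```

View pics/w9.png

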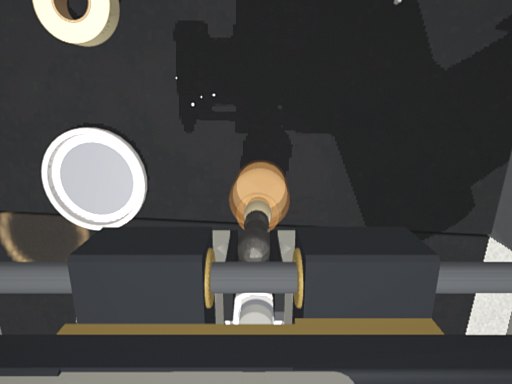

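```bash
python3 -m handwheel '[[[0,0,0.7,0],[0,0,0.8,0],[0.2,0.2,0.5,0],[0.6,0.7,0,0],[0.9,0.9,0,0],[0.9,0.9,0,0],[0.6,0.7,0,0],[0.2,0.2,0,0]]]';  python3 w.py w10; python3 el.py w10
```

```text
time_s: 12.9
tcp_pos: [0.5982, 0.1386, 0.214]
eef_rot: [-166.0, 86.1, 15.6]
contact_force: [0.2, -0.4, -1.2]
gripper_width: 0.0154
[0.5982 0.1386 0.214 ] [-166.04   86.12   15.55] 12.9
[[-0.997  0.046 -0.056  0.587]
 [-0.028 -0.958 -0.286  0.063]
 [-0.067 -0.284  0.956  0.396]
 [ 0.     0.     0.     1.   ]]
[252.6 302.4] [22.5 41.1] [0.6065 0.3284]
[477.8 223. ] [12.1 44.6] [0.3455 0.2018]
[251.8 167.7] [57.1 67.7] [0.6124 0.147 ]
[388.2 167.2] [58.3 61.7] [0.457  0.1399]
[ 45.  128.6] [55.3 66.5] [0.8579 0.1103]
[253.5  33.7] [80.2 87.9] [0.6144 0.0038]
```

View pics/w10.png

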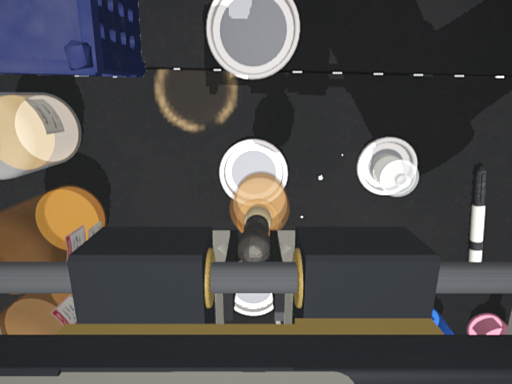

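```bash
python3 -m handwheel '[[[0.25,0.3,-0.6,0],[0,0,-0.8,0],[0,0,-0.5,0],[0,0,-0.2,0]]]'; python3 -m handwheel '[[[0,0,0,0]]]'
```

```text
time_s: 13.35
tcp_pos: [0.6084, 0.1506, 0.1281]
eef_rot: [-166.0, 86.1, 15.7]
contact_force: [-0.5, 0.1, -2.0]
gripper_width: 0.0153
time_s: 13.45
tcp_pos: [0.6073, 0.1497, 0.127]
eef_rot: [-166.4, 86.2, 15.2]
contact_force: [0.2, 0.3, -1.2]
gripper_width: 0.0155
```

```bash
python3 -m handwheel '[[[0.1,0.08,-0.3,0],[0,0,-0.1,0]]]'; python3 w.py w11; python3 -c "
import sys
from plant import vision
import cv2; cv2.imwrite('pics/sc11.png',cv2.resize(vision.capture('scene')[110:230,200:360],None,fx=4,fy=4)); cv2.imwrite('pics/si11.png',cv2.resize(vision.capture('side')[150:300,150:300],None,fx=4,fy=4))"
```

```text
time_s: 13.65
tcp_pos: [0.6125, 0.1531, 0.1125]
eef_rot: [-166.0, 86.0, 15.6]
contact_force: [0.2, -0.5, -0.7]
gripper_width: 0.0156
[0.6125 0.1531 0.1125] [-165.97   86.01   15.63] 13.65
[[-0.997  0.046 -0.058  0.601]
 [-0.028 -0.958 -0.287  0.078]
 [-0.069 -0.285  0.956  0.294]
 [ 0.     0.     0.     1.   ]]
```

View pics/sc11.png

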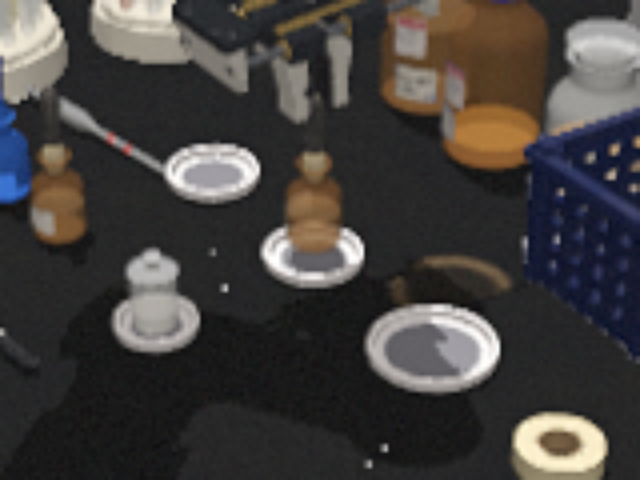

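View pics/si11.png

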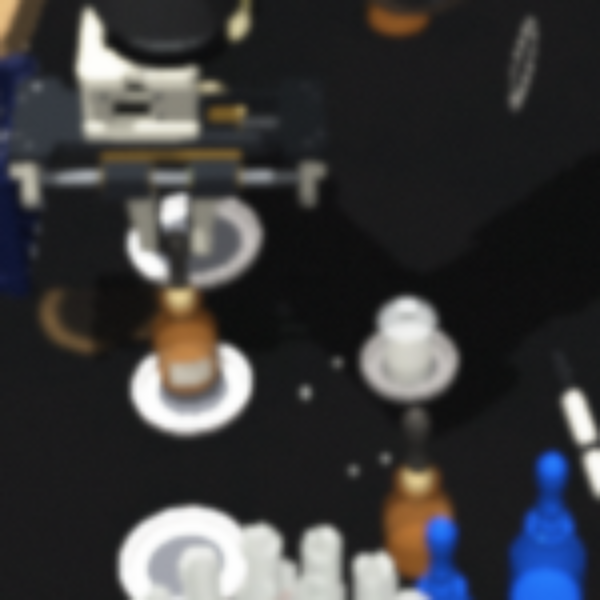

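View pics/w11.png

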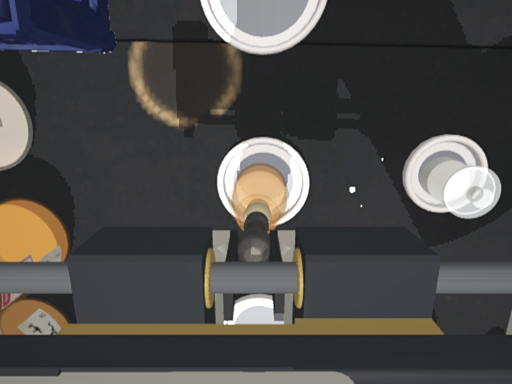

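```bash
python3 -m handwheel '[[[-0.03,0,-0.2,0],[-0.02,0,-0.08,0]]]'; python3 -m handwheel '[[[0,0,-0.05,0]]]'
```

```text
time_s: 14.0
tcp_pos: [0.6114, 0.1535, 0.1031]
eef_rot: [-165.6, 85.8, 16.0]
contact_force: [-0.1, 0.2, -1.7]
gripper_width: 0.0156
time_s: 14.1
tcp_pos: [0.6113, 0.1534, 0.101]
eef_rot: [-165.6, 85.8, 16.0]
contact_force: [-0.0, -0.8, -0.5]
gripper_width: 0.0159
```

```bash
python3 -m handwheel '[[[-0.03,0,-0.04,0]]]'
```

```text
time_s: 14.2
tcp_pos: [0.6101, 0.1534, 0.0992]
eef_rot: [-165.6, 85.8, 16.0]
contact_force: [-0.3, 0.3, -1.0]
gripper_width: 0.0152
```

```bash
python3 -m handwheel '[[[-0.01,0,-0.05,0]]]'; python3 -m handwheel '[[[0,0,-0.03,0]]]'
```

```text
time_s: 14.3
tcp_pos: [0.611, 0.154, 0.0984]
eef_rot: [-165.6, 85.6, 16.0]
contact_force: [1.0, 0.7, 10.3]
gripper_width: 0.0157
time_s: 14.4
tcp_pos: [0.6121, 0.1545, 0.0984]
eef_rot: [-165.5, 85.5, 16.2]
contact_force: [-0.7, 0.6, 4.6]
gripper_width: 0.0158
```

Contact came at TCP z 0.0984 m, where 0.098 was expected. Releasing.

```bash
python3 -m handwheel '[[[0,0,0,0],[0,0,0,0],[0,0,0,0]]]' 60; python3 -m handwheel '[[[0,0,0.3,0],[0,0,0.7,0],[0,0,1,0],[0,0,1,0],[0,0,0.8,0]]]'; python3 w.py w12
```

```text
time_s: 14.7
tcp_pos: [0.6121, 0.1547, 0.0987]
eef_rot: [-165.4, 85.4, 16.3]
contact_force: [0.0, -0.2, -0.5]
gripper_width: 0.0343
time_s: 15.2
tcp_pos: [0.6075, 0.152, 0.2522]
eef_rot: [-167.6, 86.1, 14.0]
contact_force: [0.3, -0.3, 0.0]
gripper_width: 0.0601
[0.6075 0.152  0.2522] [-167.62   86.14   14.05] 15.2
[[-0.997  0.047 -0.056  0.596]
 [-0.029 -0.958 -0.285  0.077]
 [-0.067 -0.282  0.957  0.434]
 [ 0.     0.     0.     1.   ]]
```

View pics/w12.png

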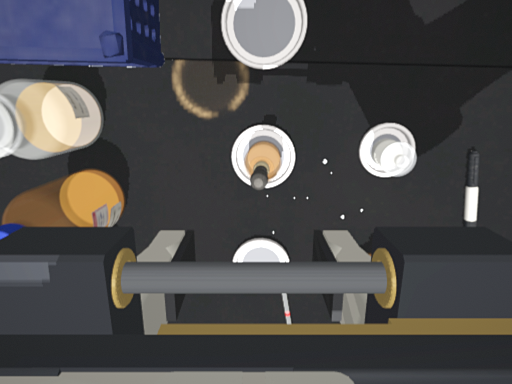

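```bash
python3 -m handwheel '[[[-0.5,0.5,0.3,0],[-0.9,0.8,0,0],[-0.9,0.8,0,0],[-0.9,0.6,0,0],[-0.5,0.3,0,0]]]' 44; python3 w.py w13
```

```text
time_s: 15.75
tcp_pos: [0.4604, 0.2737, 0.277]
eef_rot: [-165.5, 85.3, 15.8]
contact_force: [0.2, 0.5, 0.1]
gripper_width: 0.0438
[0.4604 0.2737 0.277 ] [-165.52   85.26   15.79] 15.75
[[-0.996  0.045 -0.071  0.446]
 [-0.022 -0.957 -0.291  0.198]
 [-0.081 -0.288  0.954  0.458]
 [ 0.     0.     0.     1.   ]]
```

View pics/w13.png

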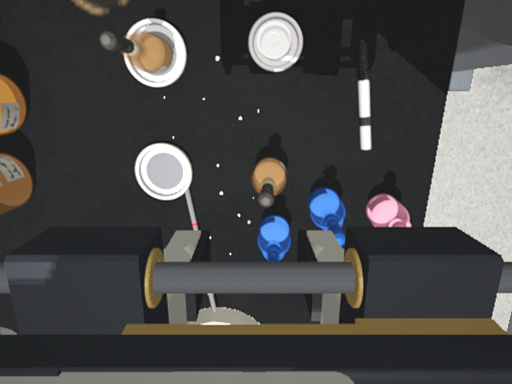

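```bash
python3 el.py w13; python3 - <<'E'
from h import *
import pickle
c=pickle.load(open("pics/w13.pkl","rb"))
print("teat",atz("wrist",(266,199),.131,c),atz("wrist",(269,176),.055,c))
print("done",atz("wrist",(108,40),.135,c),"blue",atz("wrist",(275,252),.13,c),atz("wrist",(337,238),.13,c))
E
```

```text
[502.3 309.8] [17.8 40.2] [0.1133 0.493 ]
[383.6 211.1] [20.3 31.3] [0.3004 0.3505]
[165.7 176.5] [49.9 81.6] [0.6035 0.3145]
[364.1  98. ] [10.4 46.1] [0.3437 0.2024]
[475.2 171.6] [ 86.8 215.9] [0.1925 0.2905]
[153.9  52.2] [56.5 64.4] [0.6101 0.153 ]
[275.3  41.4] [52.4 57.6] [0.4573 0.1387]
teat [0.4577 0.3022] [0.4576 0.2966]
done [0.6067 0.1558] blue [0.4461 0.3615] [0.3826 0.3414]
```

```bash
python3 -c "
from h import *
import pickle
c=pickle.load(open('pics/w13.pkl','rb'));print(atz('wrist',(163.3,171.3),.01,c))"; python3 -m handwheel '[[[-0.07,0.65,-0.4,0],[-0.05,0,-0.9,0],[-0.05,0,-0.9,0],[-0.05,0,-0.6,0],[0,0,-0.2,0]]]'
```

```text
[0.6066 0.3072]
time_s: 16.3
tcp_pos: [0.4489, 0.3039, 0.1606]
eef_rot: [-161.0, 84.7, 20.6]
contact_force: [-0.3, 0.1, -0.7]
gripper_width: 0.0442
```

```bash
python3 -m handwheel '[[[0.22,-0.1,-0.1,0],[0,0,-0.1,0]]]'
```

```text
time_s: 16.5
tcp_pos: [0.4589, 0.3, 0.1535]
eef_rot: [-161.2, 84.7, 20.5]
contact_force: [0.5, 0.5, -0.5]
gripper_width: 0.0438
```

```bash
python3 -m handwheel '[[[0,0,-0.7,0],[0,0,-0.5,0],[0,0,-0.1,0]]]'; python3 w.py w14
```

```text
time_s: 16.8
tcp_pos: [0.4624, 0.3018, 0.1044]
eef_rot: [-159.1, 84.2, 22.5]
contact_force: [1.0, 0.4, 0.5]
gripper_width: 0.0442
[0.4624 0.3018 0.1044] [-159.05   84.25   22.51] 16.8
[[-0.995  0.053 -0.083  0.446]
 [-0.026 -0.952 -0.306  0.223]
 [-0.095 -0.302  0.949  0.284]
 [ 0.     0.     0.     1.   ]]
```

View pics/w14.png

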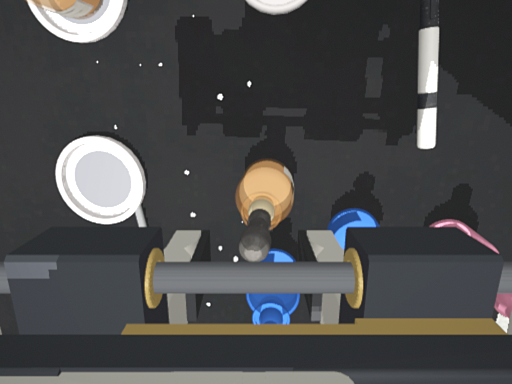

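```bash
python3 -m handwheel '[[[-0.08,-0.03,-0.28,0]]]'; python3 -m handwheel '[[[-0.02,0,0,0],[0,0,0,0],[0,0,0,0],[0,0,0,0]]]' 5 12
```

```text
time_s: 16.95
tcp_pos: [0.461, 0.3022, 0.0955]
eef_rot: [-158.2, 84.0, 23.4]
contact_force: [-0.5, -0.9, -0.5]
gripper_width: 0.0441
time_s: 17.35
tcp_pos: [0.4603, 0.3027, 0.0969]
eef_rot: [-157.7, 83.9, 23.9]
contact_force: [0.4, 0.6, 0.7]
gripper_width: 0.0174
```

```bash
python3 -m handwheel '[[[0,0,0.1,0],[0,0,0.4,0],[0,0,0.7,0],[0.1,0,0.8,0],[0.5,0,0.4,0],[0.9,0,0,0],[0.9,0,0,0],[0.7,0,0,0]]]';  python3 -m handwheel '[[[0.3,0,0,0],[0,0,0,0]]]';python3 w.py w15; python3 el.py w15
```

```text
time_s: 18.15
tcp_pos: [0.5839, 0.3016, 0.2007]
eef_rot: [-157.1, 83.9, 24.7]
contact_force: [-0.3, -0.1, -1.7]
gripper_width: 0.015
time_s: 18.35
tcp_pos: [0.5987, 0.3009, 0.1997]
eef_rot: [-157.4, 84.0, 24.3]
contact_force: [-1.1, 0.4, -1.9]
gripper_width: 0.015
[0.5987 0.3009 0.1997] [-157.37   83.98   24.31] 18.35
[[-0.995  0.057 -0.085  0.582]
 [-0.028 -0.95  -0.31   0.221]
 [-0.098 -0.306  0.947  0.379]
 [ 0.     0.     0.     1.   ]]
[ 48.8 170.9] [18.2 32.7] [0.8634 0.3277]
[264.  169.9] [65.3 98.9] [0.604 0.313]
[424.9  14.6] [35.6 77.2] [0.4577 0.1546]
[263.6  18.5] [67.7 74.8] [0.61   0.1597]
```

View pics/w15.png

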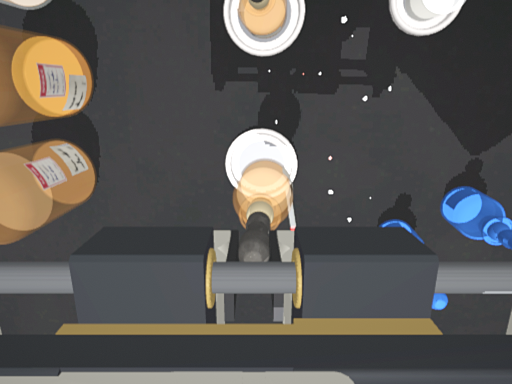

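```bash
python3 - <<'E'
from h import *
import pickle,cv2
c=pickle.load(open('pics/w15.pkl','rb'));print(atz('wrist',(261.5,163.5),.01,c))
im=cv2.imread("pics/w15.png"); w=(im.min(2)>190).astype(np.uint8); w[200:]=0;w[:100]=0;w[:,:200]=0;w[:,320:]=0
# outer arc points: top-most per column & leftmost/rightmost in rows<190
pts=[]
for x in range(228,297):
    r=np.where(w[:,x])[0]
    if len(r): pts.append((x,r[0]))
for y in range(140,185):
    r=np.where(w[y])[0]
    if len(r): pts+= [(r[0],y)] + ([(r[-1],y)] if y<178 else [])
e=cv2.fitEllipse(np.array(pts,np.float32)); print(e,atz('wrist',e[0],.01,c))
E
```

```text
[0.607  0.3057]
((260.8994445800781, 164.14141845703125), (70.43444061279297, 72.72745513916016), 6.216281890869141) [0.6077 0.3065]
```

```bash
python3 -m handwheel '[[[0.25,0.15,-0.6,0],[0,0,-0.8,0],[0,0,-0.5,0],[0,0,-0.1,0]]]'; python3 -m handwheel '[[[0,0,0,0]]]'
```

```text
time_s: 18.8
tcp_pos: [0.6044, 0.3076, 0.12]
eef_rot: [-156.4, 83.9, 25.4]
contact_force: [-0.7, 0.1, -1.1]
gripper_width: 0.0153
time_s: 18.9
tcp_pos: [0.6033, 0.3074, 0.1199]
eef_rot: [-156.6, 83.9, 25.2]
contact_force: [-0.1, -0.1, -0.7]
gripper_width: 0.0151
```

```bash
python3 -m handwheel '[[[0.18,0,-0.1,0],[0,0,-0.05,0]]]'; python3 w.py w16; python3 -c "
from plant import vision
import cv2; cv2.imwrite('pics/sc16.png',cv2.resize(vision.capture('scene')[90:230,180:340],None,fx=4,fy=4))"
```

```text
time_s: 19.1
tcp_pos: [0.6111, 0.3087, 0.1165]
eef_rot: [-156.3, 83.8, 25.6]
contact_force: [0.1, 0.7, -1.8]
gripper_width: 0.0152
[0.6111 0.3087 0.1165] [-156.27   83.76   25.62] 19.1
[[-0.994  0.061 -0.086  0.594]
 [-0.031 -0.949 -0.314  0.228]
 [-0.101 -0.31   0.946  0.296]
 [ 0.     0.     0.     1.   ]]
```

View pics/sc16.png

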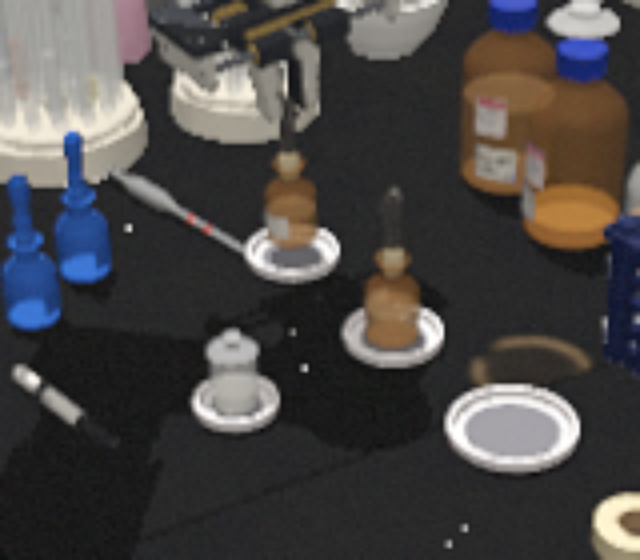

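View pics/w16.png

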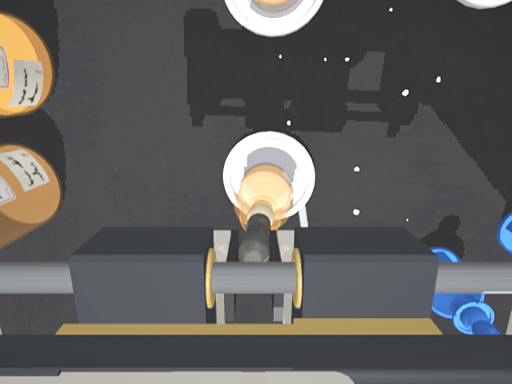

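```bash
python3 -m handwheel '[[[-0.04,-0.06,-0.25,0],[0,0,-0.06,0]]]';python3 -m handwheel '[[[0,0,-0.03,0]]]'
```

```text
time_s: 19.4
tcp_pos: [0.6094, 0.3061, 0.1044]
eef_rot: [-155.9, 83.7, 26.0]
contact_force: [0.3, -0.6, -1.2]
gripper_width: 0.015
time_s: 19.5
tcp_pos: [0.6094, 0.306, 0.103]
eef_rot: [-155.9, 83.7, 25.9]
contact_force: [-0.3, 1.0, -1.6]
gripper_width: 0.0154
```

```bash
python3 -m handwheel '[[[0,0,-0.04,0]]]';python3 -m handwheel '[[[0,0,-0.03,0]]]'
```

```text
time_s: 19.6
tcp_pos: [0.6093, 0.3058, 0.1012]
eef_rot: [-156.0, 83.7, 25.9]
contact_force: [0.4, -0.4, 1.2]
gripper_width: 0.0152
time_s: 19.7
tcp_pos: [0.6103, 0.3063, 0.1009]
eef_rot: [-156.1, 83.6, 25.8]
contact_force: [0.2, -0.8, 7.2]
gripper_width: 0.0155
```

```bash
python3 -m handwheel '[[[0,0,0,0],[0,0,0,0],[0,0,0,0]]]' 60; python3 -m handwheel '[[[0,0,0.3,0],[0,0,0.7,0],[0,0,1,0],[0,0,1,0],[0,0,0.8,0]]]'; python3 w.py w17
```

```text
time_s: 20.0
tcp_pos: [0.6107, 0.3066, 0.1015]
eef_rot: [-155.9, 83.5, 26.0]
contact_force: [0.5, 0.1, -1.3]
gripper_width: 0.034
time_s: 20.5
tcp_pos: [0.6068, 0.3037, 0.2552]
eef_rot: [-157.3, 84.1, 24.6]
contact_force: [0.6, 0.2, 0.5]
gripper_width: 0.0595
[0.6068 0.3037 0.2552] [-157.28   84.13   24.58] 20.5
[[-0.995  0.059 -0.081  0.591]
 [-0.031 -0.95  -0.31   0.224]
 [-0.096 -0.306  0.947  0.435]
 [ 0.     0.     0.     1.   ]]
```

View pics/w17.png

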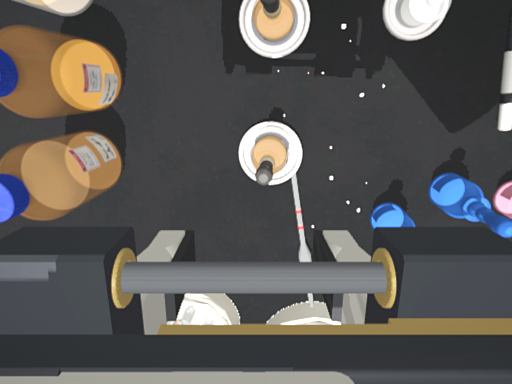

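```bash
python3 -m handwheel '[[[0,-0.5,0.1,0],[-0.3,-1,0,0],[-0.3,-1,0,0],[-0.3,-1,0,0],[-0.3,-1,0,0],[-0.3,-1,0,0],[-0.3,-1,0,0],[-0.3,-1,0,0]]]' 60; python3 -m handwheel '[[[-0.3,-1,0,0],[-0.3,-1,0,0],[-0.3,-1,0,0],[-0.2,-1,0,0],[-0.1,-0.8,0,0],[0,-0.3,0,0]]]'; python3 w.py w18
```

```text
time_s: 21.35
tcp_pos: [0.5206, -0.0035, 0.2729]
eef_rot: [-157.0, 83.2, 25.3]
contact_force: [0.5, -0.4, -0.0]
gripper_width: 0.0601
time_s: 21.95
tcp_pos: [0.464, -0.2197, 0.2777]
eef_rot: [-158.4, 82.9, 23.7]
contact_force: [0.6, 0.5, -0.7]
gripper_width: 0.0605
[ 0.464  -0.2197  0.2777] [-158.45   82.87   23.74] 21.95
[[-0.993  0.071 -0.1    0.445]
 [-0.036 -0.948 -0.317 -0.301]
 [-0.117 -0.311  0.943  0.456]
 [ 0.     0.     0.     1.   ]]
```

View pics/w18.png

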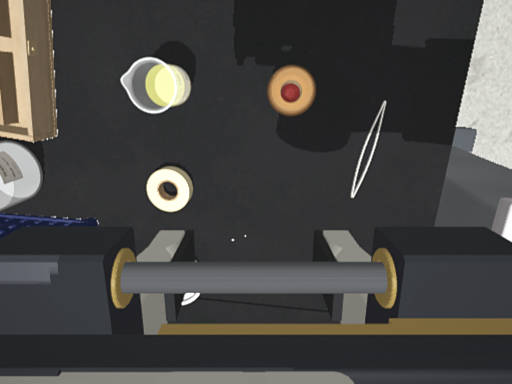

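```bash
python3 - <<'E'
from h import *
import pickle
c=pickle.load(open('pics/w18.pkl','rb'))
print(atz('wrist',(290,92),.149,c),atz('wrist',(291.5,90),.065,c),"tape",atz('wrist',(170,188.5),.015,c))
R=c["pose"][:3,:3]; 
from plant import readout
from scipy.spatial.transform import Rotation as Ro
print(Ro.from_euler("xyz",readout.get_state()["eef_rot"],degrees=True).as_matrix().round(3))
E
```

```text
[ 0.4486 -0.293 ] [ 0.4482 -0.293 ] tape [ 0.6109 -0.1518]
[[ 0.113  0.041 -0.993]
 [ 0.05  -0.998 -0.035]
 [-0.992 -0.045 -0.115]]
```

```bash
python3 -m handwheel '[[[-0.2,-0.8,-0.2,0],[-0.2,-0.8,-0.5,0],[0,0,-0.6,0],[0,0,-0.1,0]]]' 50; python3 w.py w19
```

```text
time_s: 22.4
tcp_pos: [0.4463, -0.2876, 0.2231]
eef_rot: [-159.8, 82.7, 22.3]
contact_force: [0.4, 0.1, 0.2]
gripper_width: 0.0499
[ 0.4463 -0.2876  0.2231] [-159.84   82.7    22.27] 22.4
[[-0.992  0.07  -0.104  0.426]
 [-0.034 -0.948 -0.315 -0.368]
 [-0.121 -0.309  0.943  0.402]
 [ 0.     0.     0.     1.   ]]
```

View pics/w19.png

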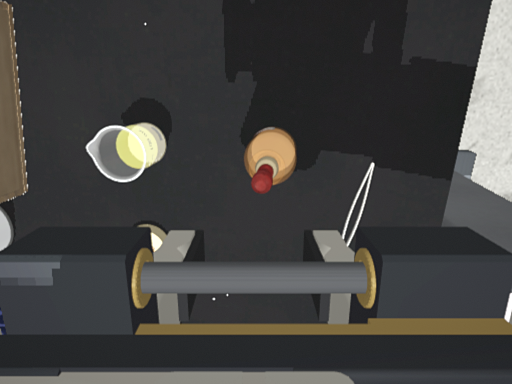

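```bash
python3 - <<'E'
from h import *
import pickle
c=pickle.load(open('pics/w19.pkl','rb'))
print(atz('wrist',(262,180),.148,c),atz('wrist',(270.5,155),.07,c))
E
python3 -m handwheel '[[[0.1,-0.04,-0.4,0],[0,0,-0.4,0],[0,0,0,0]]]'
```

```text
[ 0.4477 -0.2955] [ 0.4469 -0.2996]
time_s: 22.75
tcp_pos: [0.4525, -0.2888, 0.1955]
eef_rot: [-162.0, 82.5, 20.3]
contact_force: [0.4, 0.7, -0.3]
gripper_width: 0.05
```

```bash
python3 -m handwheel '[[[-0.07,-0.1,-0.6,0],[-0.03,0,-0.5,0],[-0.03,0,-0.2,0]]]'
```

```text
time_s: 23.05
tcp_pos: [0.4512, -0.2929, 0.1493]
eef_rot: [-165.0, 82.1, 17.6]
contact_force: [-0.2, -0.2, 0.2]
gripper_width: 0.05
```

```bash
python3 -m handwheel '[[[-0.03,0,-0.6,0],[-0.04,0,-0.2,0]]]'; python3 w.py w20
```

```text
time_s: 23.25
tcp_pos: [0.4504, -0.2929, 0.1198]
eef_rot: [-166.2, 82.0, 16.5]
contact_force: [0.1, 0.4, -0.4]
gripper_width: 0.0502
[ 0.4504 -0.2929  0.1198] [-166.23   81.96   16.49] 23.25
[[-0.99   0.085 -0.117  0.428]
 [-0.045 -0.951 -0.307 -0.372]
 [-0.137 -0.298  0.945  0.299]
 [ 0.     0.     0.     1.   ]]
```

View pics/w20.png

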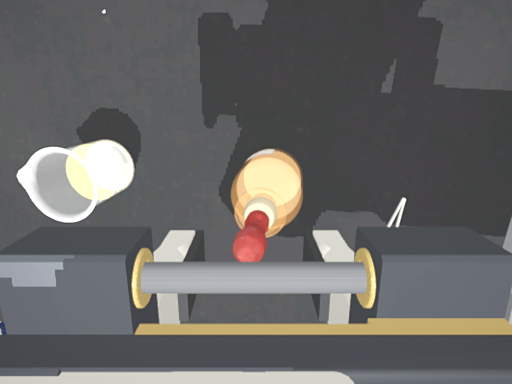

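```bash
python3 -m handwheel '[[[0.02,0,-0.28,0]]]'; python3 -m handwheel '[[[0,0,0,0],[0,0,0,0],[0,0,0,0],[0,0,0,0],[0,0,0,0]]]' 5 12
```

```text
time_s: 23.4
tcp_pos: [0.453, -0.2937, 0.1109]
eef_rot: [-167.5, 81.8, 15.3]
contact_force: [1.3, 0.5, 0.5]
gripper_width: 0.0502
time_s: 23.9
tcp_pos: [0.4543, -0.2941, 0.1127]
eef_rot: [-168.1, 81.7, 14.8]
contact_force: [1.1, 0.1, -1.0]
gripper_width: 0.0159
```

```bash
python3 -m handwheel '[[[0,0,0.1,0],[0,0,0.3,0],[0,0,0.6,0],[0,0,0.8,0],[0,0.2,0.5,0],[0,0.6,0.1,0],[0.1,0.9,0,0],[0.4,0.9,0,0]]]';  python3 -m handwheel '[[[0.7,0.9,0,0],[0.7,0.9,0,0],[0.7,0.9,0,0],[0.7,0.9,0,0],[0.5,0.8,0,0],[0.1,0.2,0,0],[0,0,0,0]]]';python3 w.py w21; python3 el.py w21
```

```text
time_s: 24.7
tcp_pos: [0.4725, -0.1909, 0.2186]
eef_rot: [-168.6, 81.6, 13.8]
contact_force: [1.0, -0.4, -0.9]
gripper_width: 0.0158
time_s: 25.4
tcp_pos: [0.6138, 0.0051, 0.2279]
eef_rot: [-169.4, 81.1, 13.3]
contact_force: [-0.4, -1.0, -1.8]
gripper_width: 0.0161
[0.6138 0.0051 0.2279] [-169.36   81.07   13.25] 25.4
[[-0.987  0.087 -0.134  0.588]
 [-0.043 -0.952 -0.303 -0.073]
 [-0.154 -0.293  0.944  0.407]
 [ 0.     0.     0.     1.   ]]
[ 22.2 250.7] [25.6 53.5] [0.9886 0.1749]
[ 85.8 222.9] [17.2 31.3] [0.879  0.1183]
[280.3 149.4] [79.5 80. ] [ 0.6146 -0.0039]
[290.5  16.2] [47. 57.] [ 0.6134 -0.1456]
[64.3 17.1] [ 39.8 129. ] [ 0.8759 -0.1408]
```

View pics/w21.png

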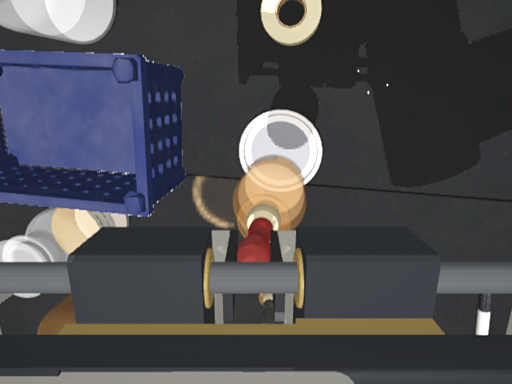

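```bash
python3 -m handwheel '[[[0,-0.15,-0.6,0],[0,0,-0.9,0],[0,0,-0.5,0],[0,0,-0.1,0]]]'; python3 w.py w22; python3 -c "
from plant import vision
import cv2; cv2.imwrite('pics/sc22.png',cv2.resize(vision.capture('scene')[110:240,210:380],None,fx=4,fy=4)); cv2.imwrite('pics/si22.png',cv2.resize(vision.capture('side')[120:270,130:290],None,fx=4,fy=4))"
```

```text
time_s: 25.85
tcp_pos: [0.6122, -0.006, 0.146]
eef_rot: [-169.5, 80.8, 12.9]
contact_force: [-0.1, 0.3, -1.4]
gripper_width: 0.0161
[ 0.6122 -0.006   0.146 ] [-169.5    80.75   12.89] 25.85
[[-0.986  0.085 -0.14   0.585]
 [-0.039 -0.952 -0.303 -0.084]
 [-0.159 -0.294  0.943  0.325]
 [ 0.     0.     0.     1.   ]]
```

View pics/sc22.png

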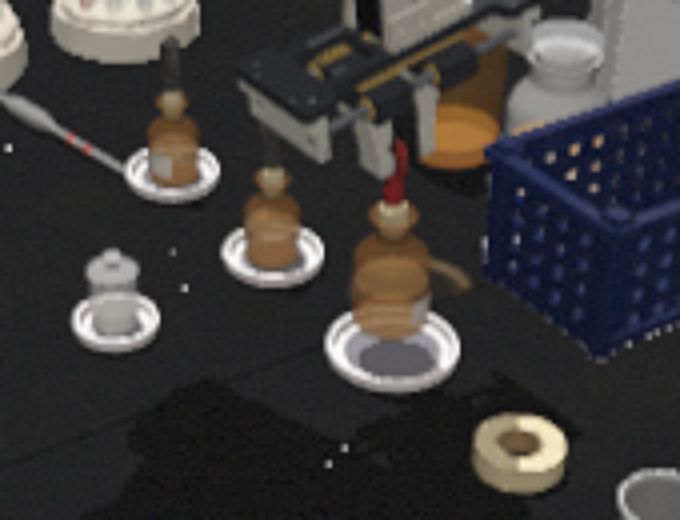

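View pics/w22.png

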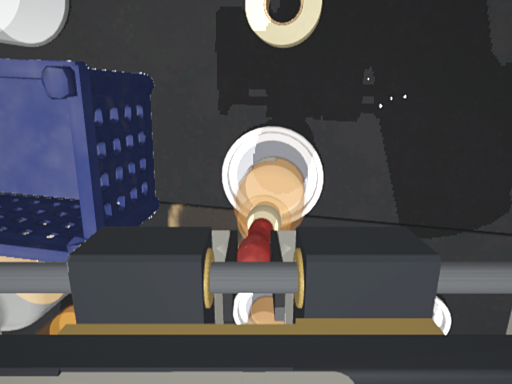

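View pics/si22.png

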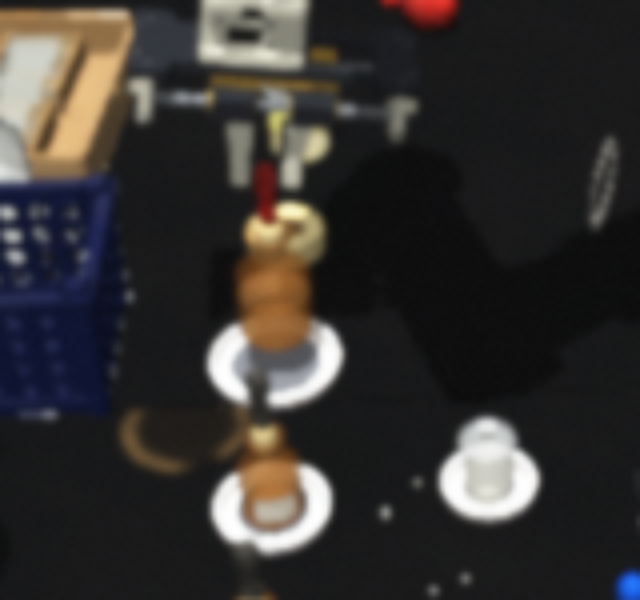

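```bash
python3 -m handwheel '[[[0.12,0.08,-0.35,0],[0,0,-0.2,0]]]';python3 -m handwheel '[[[0,0,-0.05,0]]]'
```

```text
time_s: 26.2
tcp_pos: [0.6218, -0.0018, 0.1299]
eef_rot: [-169.6, 80.1, 12.8]
contact_force: [-1.0, 0.1, -0.9]
gripper_width: 0.0156
time_s: 26.3
tcp_pos: [0.6217, -0.0018, 0.1272]
eef_rot: [-169.6, 80.2, 12.8]
contact_force: [0.3, -1.1, -1.2]
gripper_width: 0.0157
```

```bash
python3 -m handwheel '[[[-0.18,0,-0.1,0],[-0.03,0,-0.06,0]]]';python3 -m handwheel '[[[0,0,-0.05,0]]]'
```

```text
time_s: 26.5
tcp_pos: [0.6128, -0.0017, 0.1202]
eef_rot: [-169.7, 80.2, 12.8]
contact_force: [-0.5, 0.0, -1.3]
gripper_width: 0.0162
time_s: 26.6
tcp_pos: [0.6125, -0.0016, 0.1181]
eef_rot: [-169.7, 80.2, 12.8]
contact_force: [-0.4, -0.4, -1.1]
gripper_width: 0.0158
```

```bash
python3 -m handwheel '[[[0.02,0,-0.04,0]]]';python3 -m handwheel '[[[0,0,-0.03,0]]]'
```

```text
time_s: 26.7
tcp_pos: [0.614, -0.0014, 0.1172]
eef_rot: [-169.8, 80.1, 12.7]
contact_force: [0.1, 0.3, 4.6]
gripper_width: 0.016
time_s: 26.8
tcp_pos: [0.6152, -0.0012, 0.117]
eef_rot: [-169.9, 79.9, 12.6]
contact_force: [0.1, -0.4, 5.8]
gripper_width: 0.0164
```

```bash
python3 -m handwheel '[[[0,0,0,0],[0,0,0,0],[0,0,0,0],[0,0,0,0]]]' 60; python3 -m handwheel '[[[0,0,0.3,0],[0,0,0.7,0],[0,0,1,0],[0,0,1,0],[0,0,0.8,0],[0,-0.4,0.3,0],[0,-0.8,0,0],[0,-0.6,0,0]]]'; python3 w.py w23; python3 -c "
from plant import vision
import cv2; cv2.imwrite('pics/sc23.png',cv2.resize(vision.capture('scene')[110:280,210:410],None,fx=4,fy=3.5)); cv2.imwrite('pics/si23.png',cv2.resize(vision.capture('side')[120:320,130:290],None,fx=3,fy=3))"
```

```text
time_s: 27.2
tcp_pos: [0.615, -0.0012, 0.1168]
eef_rot: [-169.8, 80.0, 12.7]
contact_force: [-0.2, 0.1, -0.3]
gripper_width: 0.0426
time_s: 28.0
tcp_pos: [0.6126, -0.0738, 0.2943]
eef_rot: [-170.3, 79.9, 12.5]
contact_force: [-0.7, -0.6, 0.3]
gripper_width: 0.0601
[ 0.6126 -0.0738  0.2943] [-170.33   79.85   12.46] 28.0
[[-0.984  0.096 -0.153  0.583]
 [-0.046 -0.951 -0.305 -0.152]
 [-0.175 -0.293  0.94   0.473]
 [ 0.     0.     0.     1.   ]]
```

View pics/sc23.png

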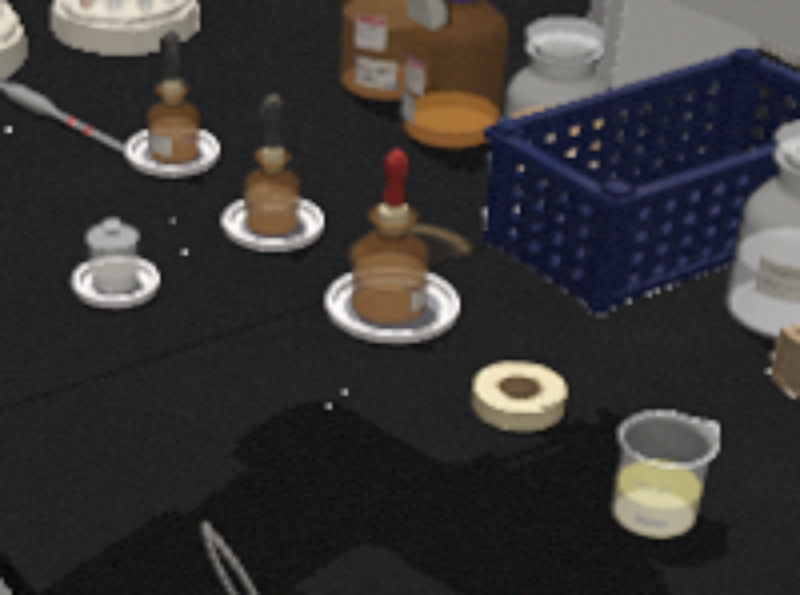

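View pics/w23.png

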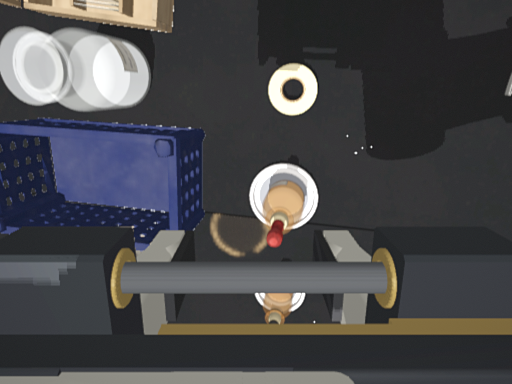

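View pics/si23.png

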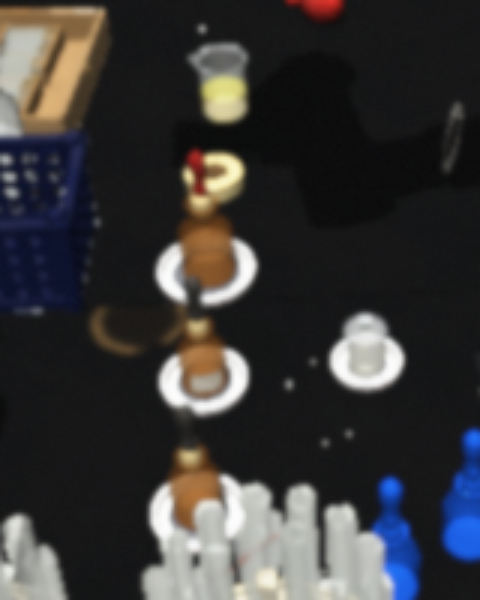

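```bash
python3 - <<'E'
from h import *
c=vision.get_calibration("scene"); th=np.linspace(0,6.283,120)
im={}
for nm,(x,y),r,h in [("weigh",(.4571,.1323),.018,.03),("medB",(.6082,.1451),.0225,.05),("medA",(.606,.2989),.0225,.05),("large",(.6139,-.0059),.028,.06)]:
    b=np.array([proj("scene",[x+r*np.cos(t),y+r*np.sin(t),.004],c) for t in th])
    m=np.array([proj("scene",[x+r*np.cos(t),y+r*np.sin(t),.03],c) for t in th])
    z=lambda p:((p[0]-210+.5)*4-.5,(p[1]-110+.5)*3.5-.5)
    print(nm,"bottom row",z(b[b[:,1].argmax()]),"L/R at z.03",z(m[m[:,0].argmin()])[0],z(m[m[:,0].argmax()])[0], "px/10mm y:", (np.array(z(proj("scene",[x,y+.01,.004],c)))-z(proj("scene",[x,y,.004],c))).round(1),"x",(np.array(z(proj("scene",[x+.01,y,.004],c)))-z(proj("scene",[x,y,.004],c))).round(1))
E
python3 -c "
import cv2
a=cv2.imread('pics/sc23.png')[60:350,50:480];cv2.imwrite('pics/sc23z.png',cv2.resize(a,None,fx=1.8,fy=1.8))"
```

```text
weigh bottom row (np.float64(116.09406116345576), np.float64(296.92013515564054)) L/R at z.03 91.52009653661798 139.36343818925434 px/10mm y: [-6.4 -5.6] x [11.4 -3.6]
medB bottom row (np.float64(273.71382925051375), np.float64(240.2253758297448)) L/R at z.03 245.91700970055194 302.9819376028929 px/10mm y: [-6.8 -5. ] x [10.5 -3.2]
medA bottom row (np.float64(171.8575097245764), np.float64(166.41210880641867)) L/R at z.03 146.20389805605623 199.267225938112 px/10mm y: [-5.9 -4.4] x [10.  -2.8]
large bottom row (np.float64(395.66968163760316), np.float64(326.660515394468)) L/R at z.03 355.511412831956 432.3121014568462 px/10mm y: [-8.  -5.8] x [10.9 -3.7]
```

View pics/sc23z.png

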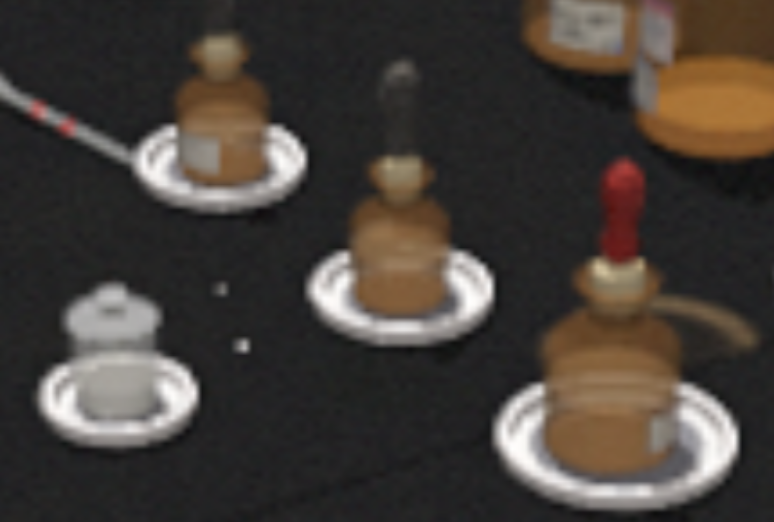

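```bash
python3 -c "
from plant import close_job, readout
s=readout.get_state(); print(s['time_s'],s['contact_force'].round(2)); print(close_job())"
```

```text
28.15 [-0.15 -0.15  0.05]
the job is handed in; nothing more can be done
None
```

All four bottles are on their stands, placed in the required order, and I handed the job in at 28 s of the 112 s allowed. The weighing bottle went first, then the two small droppers, then the large dropper. Each was lowered until contact (about 5–10 N) and then released.

**Last checks:**
- **Bottle positions:** The final pictures show each bottle upright and seated inside its rim. In the scene image, each sits within about 5 mm of its stand's centre; the tightest limit is 12 mm.
- **Bystanders:** By eye, the beaker and tape look unmoved. Neither was ever approached closely.
- **Robot:** It was clear of everything, with a wrist force near zero.

**What disagreed or drifted:**
- **Cameras:** The scene and side cameras differed by about 9 mm in y for the stands. I relied mainly on the wrist camera, whose estimates fell between the two.
- **Tool tilt:** The tool tilted more over the run, reaching about 10° by the end, and the moves gave no way to correct it. In the pictures the bottles still hung close to upright, and all four stood upright once released.

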